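# Rack the core plugs and hold the UV lamp over the row

### The arm

A 6-joint arm with a two-finger parallel gripper is mounted at the origin on the work surface. World frame = base frame: x ahead of the robot, y to its left, z up, the work surface at z = 0. Lengths are in m, angles in degrees, forces in N, time in s.
With the tool pointing down it reaches from about 0.3 to 0.75 m from the base axis. Payload 8.5 kg.
Tool frame: the origin (TCP) lies midway between the tips of the shut fingers; the grasp point (between the pads) lies 19 mm behind it; y points along the fingers, z is the direction in which the jaws open and shut, and the axes are right-handed (so a half turn about y gives the same grasp; the last joint's range is limited). The gripper opens to 85 mm and grips with 20 to 120 N. Pads are 22 mm wide; open, the fingers measure 114 mm over their backs; the gripper's body (76 mm by 85 mm) begins 54 mm behind the grasp point. The pads swing forward as they close: fully open they stand 13 mm farther back than shut.
Start: joints at [53.898, 21.807, 74.336, -0, 83.858, -12.336], TCP at [0.222, 0.503, 0.231] pointing down, gripper open.
Joint ranges: [-178.18, 178.18], [-50.72, 133.34], [12.68, 142.11], [-81.47, 261.47], [9.98, 163.14], [-165.26, 165.26]. Speed limits (degrees/s): [136.94, 136.94, 180, 180, 180, 180].

### API

Orientations are given as a 3x3 rotation matrix whose columns are the frame's x, y, z axes.
In Python, from rig import status, imaging, job gives the robot as it stands. The module is installed in compiled form; this text tells all that it offers.
- The arm moves only by the tool jog_arm, never from a script. Its argument "rows" is a list of rows, each an object of numbers: "hand": the opening, from 0 (shut) to 1 (fully open); "dx", "dy", "dz": the shift along the tool's x, y, z in cm; "ax", "ay", "az": the turn, a rotation vector about the tool's x, y, z in degrees. In form: [{"hand": .., "dx": .., "dy": .., "dz": .., "ax": .., "ay": .., "az": ..}, ...]. A call has exactly 5 rows; each row shifts and turns the commanded pose from where the row before left it, along the tool's axes as they then stand; what a row does not reach is not made up. A row lasts 1/12 s, in which the tool goes at most 41.7 mm and 7.16 degrees, less where a joint would pass 70% of its speed; a pose out of reach is approached as far as the arm can. A call is refused whole if a number of a shift passes 4.17 or a number of a turn 7.16, either way. A call with a gripper value outside its range is refused whole. The fingers move at their own pace and stop on an object; "newtons" is the grip in N (left out, the last holds). Time passes only in rows, so rows that do not move let the fingers close, or fill a call up. It gives the time, the measured TCP pose, the force and the opening at its end, in the units of the state.
- status.observe(): the state, without advancing time (a new reading comes with each control period).
- imaging.get_image(name): name is "scene" or "top"; returns the picture (384x512x3 uint8, red, green, blue); there is no depth.
- imaging.camera_model(name): a dict with "K" (3x3 intrinsics, pixels), "position" and "rotation" of the camera in the world. Camera axes: x right, y down, z forward; pixel columns grow to the right and rows downward; lengths in m; the calibration is good to about 2 mm. A picture is of the moment at which its call begins. camera_model takes no time and is no camera call.
- job.close_job(): hands the job in, once; it reports no verdict.
The state is a dict: "time_s": time; "q": joint angles; "qvel": joint speeds; "joint_efforts": joint torques, N m; "position": TCP position; "tool_rot": TCP orientation; "ft_force": force on the tool from outside, world axes, zero at the start; "wrist_torque": the same for the moment, N m; "grip_width": finger opening in m.
Only numpy, scipy, OpenCV 4.12 (cv2) and the standard library are available. Lean on these libraries where they do the work, as an engineer would, in place of code of your own. Each camera call takes 0.05 s, during which the arm holds its last target.

### The job

Put the two tall rock core plugs that stand on the bench into the two empty holes of the aluminium sample block, one plug to a hole, fully down. Then pick up the UV lamp by its handle, lift it clear above the bottles and carry it across over them without knocking anything, and hold it level just above the row of four plugs, window down, about a finger's breadth (15 mm) clear of their tops, centred over the row and lying along it, touching nothing. Finish like that, still holding the lamp there; do not put it down or let go.

Things in the scene. Friction and masses are not known exactly. Their poses are not given: they have to be found in the camera images.
- plug_a_center (a point): one of the two loose rock core plugs: upright cylinder, 38 mm in diameter, 76 mm tall, 190 g, plain tan sandstone, standing on the bench. The point is its centre, 38 mm above its foot; z is its axis
- plug_b_center (a point): the other loose rock core plug standing on the bench, the same: 38 mm in diameter, 76 mm tall, 190 g, plain tan sandstone. The point is its centre, 38 mm above its foot; z is its axis
- plug_c_center (a point): core plug of the same size that already stands in hole 1 of the block; centre point
- plug_d_center (a point): core plug of the same size that already stands in hole 3 of the block; centre point
- block: aluminium sample block fixed to the bench, 214 x 62 x 28 mm, with one straight row of four round holes; origin at the centre of its underside on the bench, x along the row, z up. A plug home in a hole stands 54 mm out of it, its top face 82 mm above the bench. The plugs stand 12 mm apart in the row, so put them in with the fingers closing across the row
- block_hole0 (a point): mouth centre of hole 0, empty at the start, 75 mm from the block's centre towards its -x end; 28 mm above the bench. All holes: 41 mm bore with a small chamfer, 22 mm deep, 50 mm apart
- block_hole1 (a point): mouth centre of hole 1 (-25 mm along the row), holds a plug from the start
- block_hole2 (a point): mouth centre of hole 2 (+25 mm along the row), empty at the start
- block_hole3 (a point): mouth centre of hole 3 (+75 mm along the row), holds a plug from the start
- lamp_handle (a point): hand-held battery UV lamp, about 0.5 kg, grey housing 240 x 66 x 42 mm lying window down on the bench, with a black carrying handle along its top. The point is the middle of the handle's grip bar (110 mm long along x, 20 mm wide, 16 mm high), 70 mm above the window face and over the lamp's balance point; 20 mm of finger room is open under the bar, between two posts 82 mm apart inside. x is the lamp's long axis, z up. The two ends of the lamp are interchangeable
- lamp_window (a point): centre of the lamp's dark window (196 x 46 mm) on its underside, 70 mm straight below the handle point; same axes
- solvent_bottle: bystander in the way between the lamp and the block: amber glass bottle, 70 mm in diameter, 155 mm tall; origin under its centre
- beaker: bystander in the way: glass beaker, 68 mm in diameter, 92 mm tall; origin under its centre
- spray_can: bystander in the way: small spray can, 52 mm in diameter, 150 mm tall; origin under its centre
- jar: bystander near the loose plugs: squat glass jar with a white lid, 56 mm in diameter, 65 mm tall; origin under its centre
- offcut: bystander: short rock disc sawn off a core, 38 mm in diameter, only 18 mm high; stays where it is. Origin under its centre
- brush: bystander: bench brush lying on the bench, 170 mm long, at the far left
Things that resemble listed ones, but are neither listed nor needed, are in the scene too. Leave any green or turquoise look-alike of the part that bears plug_b_center alone.

How it is judged (in metres and radians):
On the way, in this order (a step that is already met when the one before it is completed fails the run):
1. one of the two loose plugs is fully down in an empty hole and released ((((height (world z) of plug_a_center between 0.04 and 0.048 m and angle between plug_a_center's own z axis and vertical below 0.06 rad and (horizontal distance between plug_a_center and block_hole0 below 0.005 m or horizontal distance between plug_a_center and block_hole1 below 0.005 m or horizontal distance between plug_a_center and block_hole2 below 0.005 m or horizontal distance between plug_a_center and block_hole3 below 0.005 m)) and contact force between plug_a and the fingers below 0.05 N and linear speed of plug_a below 0.02 m/s) or ((height (world z) of plug_b_center between 0.04 and 0.048 m and angle between plug_b_center's own z axis and vertical below 0.06 rad and (horizontal distance between plug_b_center and block_hole0 below 0.005 m or horizontal distance between plug_b_center and block_hole1 below 0.005 m or horizontal distance between plug_b_center and block_hole2 below 0.005 m or horizontal distance between plug_b_center and block_hole3 below 0.005 m)) and contact force between plug_b and the fingers below 0.05 N and linear speed of plug_b below 0.02 m/s))), for 0.2 s.
2. all four plugs are fully down in the block and released (height (world z) of plug_a_center between 0.04 and 0.048 m and angle between each of plug_a_center, plug_b_center, plug_c_center, plug_d_center's own z axis and vertical below 0.06 rad and (horizontal distance between plug_a_center and block_hole0 below 0.005 m or horizontal distance between plug_a_center and block_hole1 below 0.005 m or horizontal distance between plug_a_center and block_hole2 below 0.005 m or horizontal distance between plug_a_center and block_hole3 below 0.005 m) and contact force between each of plug_a, plug_b, plug_c, plug_d and the fingers below 0.05 N and linear speed of each of plug_a, plug_b, plug_c, plug_d below 0.02 m/s and height (world z) of plug_b_center between 0.04 and 0.048 m and (horizontal distance between plug_b_center and block_hole0 below 0.005 m or horizontal distance between plug_b_center and block_hole1 below 0.005 m or horizontal distance between plug_b_center and block_hole2 below 0.005 m or horizontal distance between plug_b_center and block_hole3 below 0.005 m) and height (world z) of plug_c_center between 0.04 and 0.048 m and (horizontal distance between plug_c_center and block_hole0 below 0.005 m or horizontal distance between plug_c_center and block_hole1 below 0.005 m or horizontal distance between plug_c_center and block_hole2 below 0.005 m or horizontal distance between plug_c_center and block_hole3 below 0.005 m) and height (world z) of plug_d_center between 0.04 and 0.048 m and (horizontal distance between plug_d_center and block_hole0 below 0.005 m or horizontal distance between plug_d_center and block_hole1 below 0.005 m or horizontal distance between plug_d_center and block_hole2 below 0.005 m or horizontal distance between plug_d_center and block_hole3 below 0.005 m)), for 0.2 s.
3. the lamp, held by the gripper, is lifted clear of the bottles: its window over 150 mm above the bench (height (world z) of lamp_window above 0.15 m and contact force between lamp and the fingers above 1 N), for 0.1 s.
At the end, for the whole second after the job is handed in: All four plugs fully down in the holes (height within 4 mm, tilt under 0.06 rad), released. The lamp is held still, window 4 to 30 mm above the plug tops, centred on the row within 12 mm each way, along it within 6 degrees, level within 5 degrees, touching no plug, block or bystander (all of step 2 and x of lamp_window in the frame of block between -0.012 and 0.012 m and y of lamp_window in the frame of block between -0.012 and 0.012 m and z of lamp_window in the frame of block between 0.086 and 0.112 m and angle between the x axis of lamp_window and the x axis of block, either way round below 0.105 rad and angle between lamp_window's own z axis and vertical below 0.087 rad and contact force between lamp and the fingers above 1 N and linear speed of lamp below 0.02 m/s and angular speed of lamp below 0.1 rad/s and not (contact force between lamp and plug_a above 0.05 N or contact force between lamp and plug_b above 0.05 N or contact force between lamp and plug_c above 0.05 N or contact force between lamp and plug_d above 0.05 N or contact force between lamp and block above 0.05 N or contact force between lamp and solvent_bottle above 0.05 N or contact force between lamp and beaker above 0.05 N or contact force between lamp and spray_can above 0.05 N or contact force between lamp and jar above 0.05 N or contact force between lamp and offcut above 0.05 N or contact force between lamp and brush above 0.05 N)); the arm keeps its last pose, push and grip.
It fails at once if a bystander is knocked over or pushed more than 25 mm (distance of any of solvent_bottle, beaker, spray_can, jar, offcut, brush from where it was at the start of the episode above 0.025 m or angle between any of solvent_bottle, beaker, spray_can, jar, offcut's own z axis and vertical above 0.4 rad).
It fails at once if the lamp strikes a plug, the block or a bystander (over 2 N) (contact force between lamp and plug_a above 2 N or contact force between lamp and plug_b above 2 N or contact force between lamp and plug_c above 2 N or contact force between lamp and plug_d above 2 N or contact force between lamp and block above 2 N or contact force between lamp and solvent_bottle above 2 N or contact force between lamp and beaker above 2 N or contact force between lamp and spray_can above 2 N or contact force between lamp and jar above 2 N or contact force between lamp and offcut above 2 N or contact force between lamp and brush above 2 N).
It also fails if it takes over 72 s, if anything falls off the work surface, if the arm or the gripper's body presses on something with over 40 N, if the wrist force passes 120 N, or if a joint passes its speed limit or range.

## Working session

There is one attempt and no reset: what is moved stays moved. The work goes in short steps, Python scripts to look and compute and a tool call to move; the robot and the scene stay as the last step left them, time stands still between calls to the robot, and variables do not carry over. Pictures are saved under pics/ and viewed, and the job is handed in when it is done.

Besides the shell and the picture viewer there is one more tool, called as a command line: name --argument value ..., lists and objects as JSON in quotes. jog_arm: Moves the arm, as the interface text tells. Its arguments: {"type":"object","properties":{"rows":{"type":"array"},"newtons":{"type":"number"}},"required":["rows"]}

```bash
mkdir -p pics; ls; python3 - <<'E'
from rig import status, imaging
import cv2,json
s=status.observe(); print({k:s[k] for k in ('time_s','position','tool_rot','grip_width')})
for n in('scene','top'):
    cv2.imwrite(f'pics/{n}0.png',cv2.cvtColor(imaging.get_image(n),cv2.COLOR_RGB2BGR)); print(n,imaging.camera_model(n))
E
```

```text
pics
{'time_s': 0.0, 'position': array([0.22148   , 0.50311588, 0.23073302]), 'tool_rot': array([[ 9.15205583e-01, -8.37657744e-04,  4.02986400e-01],
       [-4.02987160e-01, -1.16153375e-03,  9.15204895e-01],
       [-2.98546163e-04, -9.99998975e-01, -1.40060749e-03]]), 'grip_width': 0.08545340514792248}
scene {'K': array([[494.25977254,   0.        , 256.83245393],
       [  0.        , 494.25977254, 192.97013688],
       [  0.        ,   0.        ,   1.        ]]), 'position': array([1.12156276, 0.7509338 , 0.93209858]), 'rotation': array([[-0.77415988,  0.42473381, -0.46933748],
       [ 0.63297571,  0.52444895, -0.5694691 ],
       [ 0.00427077, -0.73793935, -0.67485352]])}
top {'K': array([[490.65859426,   0.        , 249.5297222 ],
       [  0.        , 490.65859426, 185.0626615 ],
       [  0.        ,   0.        ,   1.        ]]), 'position': array([0.29568596, 0.06737648, 1.27382513]), 'rotation': array([[-0.021053  , -0.98061943,  0.19478786],
       [-0.99975966,  0.02184085,  0.00189753],
       [-0.00611508, -0.1947011 , -0.98084356]])}
```

View pics/scene0.png

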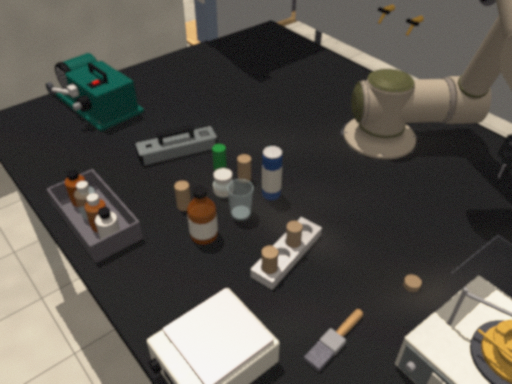

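View pics/top0.png

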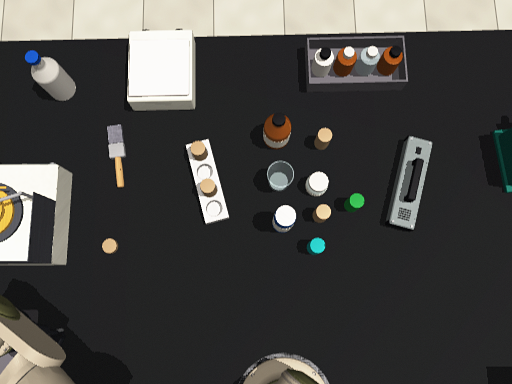

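```bash
python3 - <<'E'
import cv2
t=cv2.imread('pics/top0.png'); s=cv2.imread('pics/scene0.png')
cv2.imwrite('pics/t_a.png',cv2.resize(t[105:265,180:380],None,fx=4,fy=3.75,interpolation=cv2.INTER_CUBIC)[:, :])
def crop(im,x0,y0,x1,y1,f,n):
    c=cv2.resize(im[y0:y1,x0:x1],None,fx=f,fy=f,interpolation=cv2.INTER_CUBIC)
    for x in range((x0+9)//10*10,x1,10): cv2.putText(c,str(x),((x-x0)*f,8),0,.28,(0,255,255),1); cv2.line(c,((x-x0)*f,10),((x-x0)*f,14),(0,255,255),1)
    for y in range((y0+9)//10*10,y1,10): cv2.putText(c,str(y),(0,(y-y0)*f+3),0,.28,(0,255,255),1)
    cv2.imwrite(f'pics/{n}.png',c)
crop(t,180,130,280,230,6,'t_block'); crop(t,300,120,440,240,5,'t_right'); 
crop(s,130,115,290,250,5,'s_mid'); crop(s,240,205,340,295,6,'s_block')
E
```

```text
(no output)
```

View pics/t_block.png

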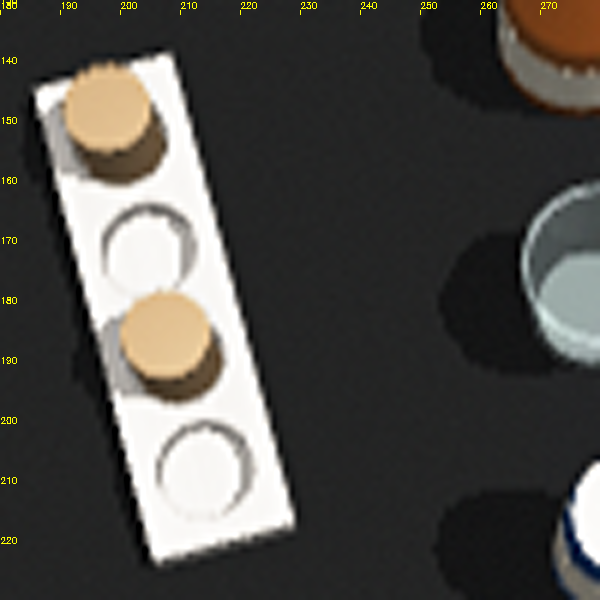

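View pics/t_right.png

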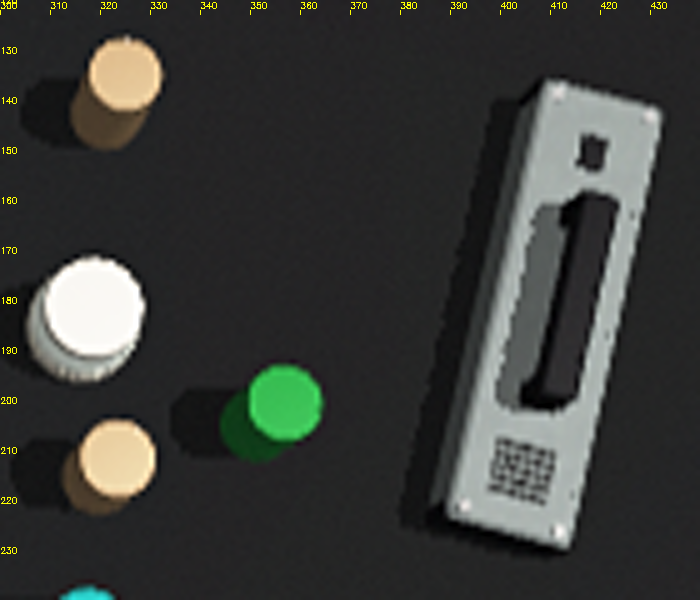

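View pics/s_mid.png

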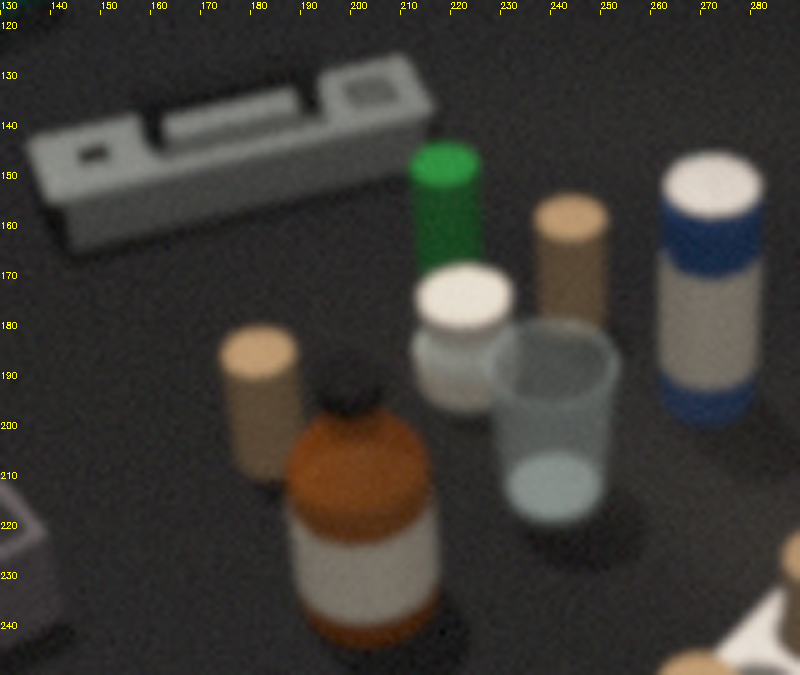

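View pics/s_block.png

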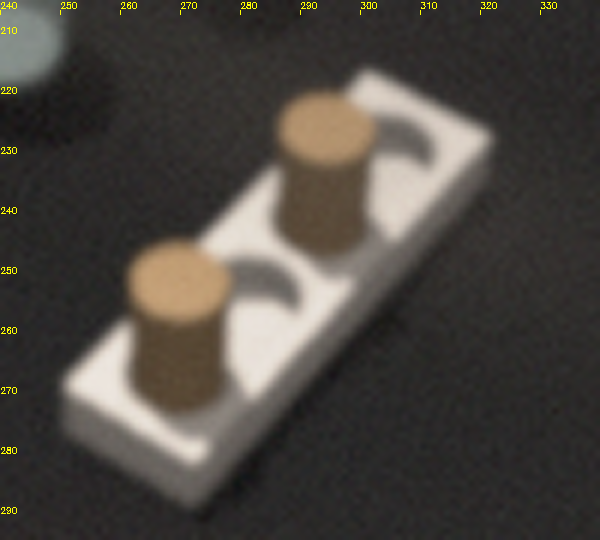

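```bash
cat > h.py <<'E'
from rig import status, imaging
import numpy as np
from scipy.optimize import least_squares
CM={n:imaging.camera_model(n) for n in('top','scene')}
def px(x0,y0,f,X,Y): return np.array([(X+.5)/f-.5+x0,(Y+.5)/f-.5+y0])
def proj(n,P):
    m=CM[n]; p=(np.atleast_2d(P)-m['position'])@m['rotation']; return (p@m['K'].T)[:,:2]/p[:,2:]
def atz(n,uv,z):
    m=CM[n]; d=m['rotation']@np.linalg.solve(m['K'],[*uv,1]); return m['position']+d*(z-m['position'][2])/d[2]
def tri(a,b):
    r=least_squares(lambda P:np.r_[proj('top',P)[0]-a,proj('scene',P)[0]-b],atz('top',a,.05)); return r.x,np.sqrt(2*r.cost)
E
python3 - <<'E'
from h import *
np.set_printoptions(precision=4,suppress=True)
TR=lambda X,Y:px(300,120,5,X,Y); TB=lambda X,Y:px(180,130,6,X,Y); SM=lambda X,Y:px(130,115,5,X,Y); SB=lambda X,Y:px(240,205,6,X,Y)
L={'A':(TR(125,74),SM(259.5,352)),'B':(TR(118,458),SM(571,218)),'C3':(TB(107,108),SB(179,281)),'D1':(TB(165,334),SB(326,129)),
'blk far L':(TB(35,88),SB(212,462)),'blk farR':(TB(172,52),SB(65,382)),'nearR':(TB(295,523),SB(368,68)),'nearL':(TB(155,562),SB(492,137)),
'lamp farL':(TR(543,78),SM(50,203)),'lamp farR':(TR(662,112),SM(30,140)),'lamp nearR':(TR(570,549),SM(404,55)),'lamp nearL':(TR(447,515),SM(434,107))}
for k,(a,b) in L.items():
    P,e=tri(a,b); print(k,P,round(e,2),'atz',atz('top',a,{'A':.076,'B':.076,'C3':.082,'D1':.082}.get(k,.028 if 'lamp' not in k else .042))[:2],atz('scene',b,{'A':.076,'B':.076,'C3':.082,'D1':.082}.get(k,.028 if 'lamp' not in k else .042))[:2])
for u in[(149,250),(205,471)]: print('hole',atz('top',TB(*u),.028))
for u in[(600,190),(548,408)]: print('bar end top',atz('top',TR(*u),.078))
for n,u in dict(jar=(95,305),green=(285,402)).items(): print(n,atz('top',TR(*u),.065))
for n,u,z in[('bottle',(279,122),.155),('beaker',(280,176),.092),('can',(285,216),.15)]: print(n,atz('top',u,z))
E
```

```text
A [ 0.6595 -0.1226  0.0744] 1.01 atz [ 0.6604 -0.1236] [ 0.6595 -0.1191]
B [ 0.4631 -0.1093  0.0738] 1.02 atz [ 0.464  -0.1102] [ 0.4637 -0.1052]
C3 [0.6312 0.2001 0.0793] 0.78 atz [0.6314 0.1988] [0.632  0.2028]
D1 [0.5341 0.1761 0.0786] 0.71 atz [0.5342 0.1748] [0.5357 0.1793]
blk far L [0.6522 0.2408 0.0282] 3.05 atz [0.6564 0.2363] [0.6493 0.2442]
blk farR [0.6697 0.1779 0.0282] 1.25 atz [0.6715 0.1761] [0.6684 0.1793]
nearR [0.4607 0.1259 0.0276] 0.93 atz [0.4617 0.1246] [0.4599 0.1276]
nearL [0.4456 0.1863 0.0239] 1.1 atz [0.4463 0.1844] [0.4474 0.1903]
lamp farL [ 0.6635 -0.3467  0.0386] 0.83 atz [ 0.6636 -0.3466] [ 0.6644 -0.3406]
lamp farR [ 0.6432 -0.4065  0.0403] 0.81 atz [ 0.6438 -0.4067] [ 0.6433 -0.4021]
lamp nearR [ 0.4169 -0.3391  0.0397] 0.97 atz [ 0.4177 -0.3395] [ 0.4176 -0.3339]
lamp nearL [ 0.4357 -0.2787  0.0417] 0.48 atz [ 0.4362 -0.2792] [ 0.4354 -0.2773]
hole [0.5824 0.1865 0.028 ]
hole [0.4849 0.1628 0.028 ]
bar end top [ 0.5939 -0.3581  0.078 ]
bar end top [ 0.4839 -0.3227  0.078 ]
jar [ 0.5433 -0.1041  0.065 ]
green [ 0.4918 -0.1964  0.065 ]
bottle [ 0.6696 -0.0039  0.155 ]
beaker [ 0.5515 -0.0059  0.092 ]
can [ 0.4444 -0.0107  0.15  ]
```

jog_arm --rows '[{"hand": 1, "ay": -7.1, "dy": -0.4}, {"hand": 1, "ay": -7.1, "dy": -0.4}, {"hand": 1, "ay": -7.1, "dy": -0.4}, {"hand": 1, "ay": -7.1, "dy": -0.4}, {"hand": 1, "ay": -7.1, "dy": -0.4}]'

```text
invalid input at $.rows[0]: expected keys hand, dx, dy, dz, ax, ay, az
```

```bash
cat >> h.py <<'E'
def plan(x,y,z,zang=None):
    s=status.observe(); R=s['tool_rot']; p=s['position']; d=R.T@(np.array([x,y,z])-p)*100
    ang=np.degrees(np.arctan2(R[1,2],R[0,2]))
    print('t',round(s['time_s'],2),'pos',p.round(4),'zang',round(ang,2),'tilt y',R[:,1].round(4),'w',round(s['grip_width'],4),'F',np.round(s['ft_force'],1),'q6',np.round(s['q'],0))
    print('delta tool cm',d.round(2),'rows',round(np.linalg.norm(d)/4.17,1), 'ay',None if zang is None else round(ang-zang,2))
E
python3 -c "
from h import *
plan(.6597,-.1215,.25,103.9)"
```

```text
t 0.1 pos [0.2215 0.5031 0.2308] zang 66.23 tilt y [-8.e-04 -1.e-03 -1.e+00] w 0.0853 F [ 0.4 -0.8  0.2] q6 [ 54.  22.  74.   0.  84. -12.]
delta tool cm [ 65.28  -1.89 -39.51] rows 18.3 ay -37.67
```

jog_arm --rows '[{"hand": 1, "dx": 0, "dy": -0.4, "dz": 0, "ax": 0, "ay": -7.1, "az": 0}, {"hand": 1, "dx": 0, "dy": -0.4, "dz": 0, "ax": 0, "ay": -7.1, "az": 0}, {"hand": 1, "dx": 0, "dy": -0.4, "dz": 0, "ax": 0, "ay": -7.1, "az": 0}, {"hand": 1, "dx": 0, "dy": -0.4, "dz": 0, "ax": 0, "ay": -7.1, "az": 0}, {"hand": 1, "dx": 0, "dy": -0.4, "dz": 0, "ax": 0, "ay": -7.1, "az": 0}]'

```text
time_s: 0.52
position: [0.2215, 0.5032, 0.2511]
tool_rot: [[0.978, -0.001, -0.209], [0.209, -0.001, 0.978], [-0.001, -1.0, -0.001]]
ft_force: [-0.6, 0.3, 1.3]
grip_width: 0.0851
```

```bash
python3 -c "
from h import *
plan(.6597,-.1215,.25,103.9)"
```

```text
t 0.52 pos [0.2215 0.5032 0.2511] zang 102.09 tilt y [-5.e-04 -7.e-04 -1.e+00] w 0.0851 F [-0.6  0.3  1.3] q6 [ 54.  21.  72.   0.  87. -48.]
delta tool cm [ 29.76   0.14 -70.26] rows 18.3 ay -1.81
```

jog_arm --rows '[{"hand": 1, "dx": 1.38, "dy": 0, "dz": -3.56, "ax": 0, "ay": -1.8, "az": 0}, {"hand": 1, "dx": 1.38, "dy": 0, "dz": -3.56, "ax": 0, "ay": 0, "az": 0}, {"hand": 1, "dx": 1.38, "dy": 0, "dz": -3.56, "ax": 0, "ay": 0, "az": 0}, {"hand": 1, "dx": 1.38, "dy": 0, "dz": -3.56, "ax": 0, "ay": 0, "az": 0}, {"hand": 1, "dx": 1.38, "dy": 0, "dz": -3.56, "ax": 0, "ay": 0, "az": 0}]'

```text
time_s: 0.93
position: [0.3298, 0.3442, 0.2511]
tool_rot: [[0.972, -0.0, -0.235], [0.235, -0.0, 0.972], [-0.0, -1.0, -0.0]]
ft_force: [1.2, 0.7, -0.4]
grip_width: 0.0852
```

jog_arm --rows '[{"hand": 1, "dx": 1.38, "dy": 0, "dz": -3.56, "ax": 0, "ay": 0, "az": 0}, {"hand": 1, "dx": 1.38, "dy": 0, "dz": -3.56, "ax": 0, "ay": 0, "az": 0}, {"hand": 1, "dx": 1.38, "dy": 0, "dz": -3.56, "ax": 0, "ay": 0, "az": 0}, {"hand": 1, "dx": 1.38, "dy": 0, "dz": -3.56, "ax": 0, "ay": 0, "az": 0}, {"hand": 1, "dx": 1.38, "dy": 0, "dz": -3.56, "ax": 0, "ay": 0, "az": 0}]'

```text
time_s: 1.35
position: [0.4387, 0.1871, 0.2512]
tool_rot: [[0.972, -0.0, -0.234], [0.234, -0.0, 0.972], [-0.0, -1.0, 0.0]]
ft_force: [0.3, 1.1, 0.6]
grip_width: 0.0853
```

jog_arm --rows '[{"hand": 1, "dx": 1.38, "dy": 0, "dz": -3.56, "ax": 0, "ay": 0, "az": 0}, {"hand": 1, "dx": 1.38, "dy": 0, "dz": -3.56, "ax": 0, "ay": 0, "az": 0}, {"hand": 1, "dx": 1.38, "dy": 0, "dz": -3.56, "ax": 0, "ay": 0, "az": 0}, {"hand": 1, "dx": 1.38, "dy": 0, "dz": -3.56, "ax": 0, "ay": 0, "az": 0}, {"hand": 1, "dx": 1.38, "dy": 0, "dz": -3.56, "ax": 0, "ay": 0, "az": 0}]'

```text
time_s: 1.77
position: [0.5475, 0.0301, 0.251]
tool_rot: [[0.972, -0.001, -0.234], [0.234, 0.0, 0.972], [-0.001, -1.0, 0.0]]
ft_force: [0.5, 1.4, -0.5]
grip_width: 0.0854
```

jog_arm --rows '[{"hand": 1, "dx": 1.38, "dy": 0, "dz": -3.56, "ax": 0, "ay": 0, "az": 0}, {"hand": 1, "dx": 1.38, "dy": 0, "dz": -3.56, "ax": 0, "ay": 0, "az": 0}, {"hand": 1, "dx": 1.38, "dy": 0, "dz": -3.56, "ax": 0, "ay": 0, "az": 0}, {"hand": 1, "dx": 1.38, "dy": 0, "dz": -3.56, "ax": 0, "ay": 0, "az": 0}, {"hand": 1, "dx": 1.38, "dy": 0, "dz": -3.56, "ax": 0, "ay": 0, "az": 0}]'

```text
time_s: 2.18
position: [0.6562, -0.1266, 0.2508]
tool_rot: [[0.972, -0.001, -0.234], [0.234, 0.0, 0.972], [-0.001, -1.0, 0.001]]
ft_force: [-0.1, -0.4, 0.1]
grip_width: 0.0853
```

```bash
python3 -c "
from h import *
plan(.6597,-.1215,.25,103.9)"
```

```text
t 2.18 pos [ 0.6562 -0.1266  0.2508] zang 103.52 tilt y [-8.e-04  4.e-04 -1.e+00] w 0.0853 F [-0.1 -0.4  0.1] q6 [ -21.   34.   51.    0.   96. -125.]
delta tool cm [0.46 0.08 0.42] rows 0.2 ay -0.38
```

jog_arm --rows '[{"hand": 1, "dx": 0.46, "dy": 2, "dz": 0.42, "ax": 0, "ay": -0.4, "az": 0}, {"hand": 1, "dx": 0, "dy": 4, "dz": 0, "ax": 0, "ay": 0, "az": 0}, {"hand": 1, "dx": 0, "dy": 4, "dz": 0, "ax": 0, "ay": 0, "az": 0}, {"hand": 1, "dx": 0, "dy": 3, "dz": 0, "ax": 0, "ay": 0, "az": 0}, {"hand": 1, "dx": 0, "dy": 2, "dz": 0, "ax": 0, "ay": 0, "az": 0}]'

```text
time_s: 2.6
position: [0.6575, -0.1193, 0.097]
tool_rot: [[0.971, -0.005, -0.241], [0.241, 0.002, 0.971], [-0.005, -1.0, 0.003]]
ft_force: [-0.3, -0.0, -0.9]
grip_width: 0.0853
```

```bash
python3 -c "
from h import *
import cv2
plan(.6597,-.1215,.033,103.9)
for n in('top','scene'):
  im=imaging.get_image(n)[...,::-1]; c=im[90:240,230:400] if n=='top' else im[100:250,120:300]
  cv2.imwrite('pics/a1_%s.png'%n,cv2.resize(c,None,fx=4,fy=4,interpolation=cv2.INTER_CUBIC))"
```

```text
t 2.6 pos [ 0.6575 -0.1193  0.097 ] zang 103.93 tilt y [-0.0055  0.0021 -1.    ] w 0.0853 F [-0.3 -0.  -0.9] q6 [ -20.   40.   64.    0.   76. -124.]
delta tool cm [ 0.19  6.4  -0.29] rows 1.5 ay 0.03
```

View pics/a1_scene.png

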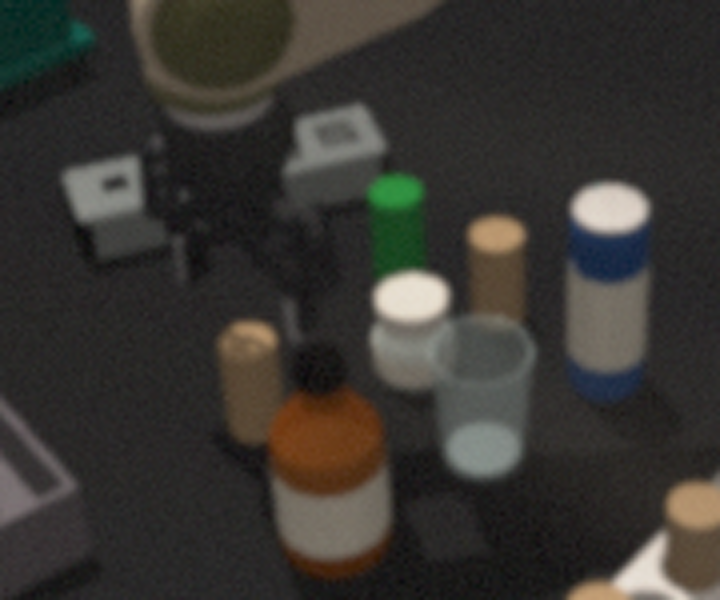

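View pics/a1_top.png

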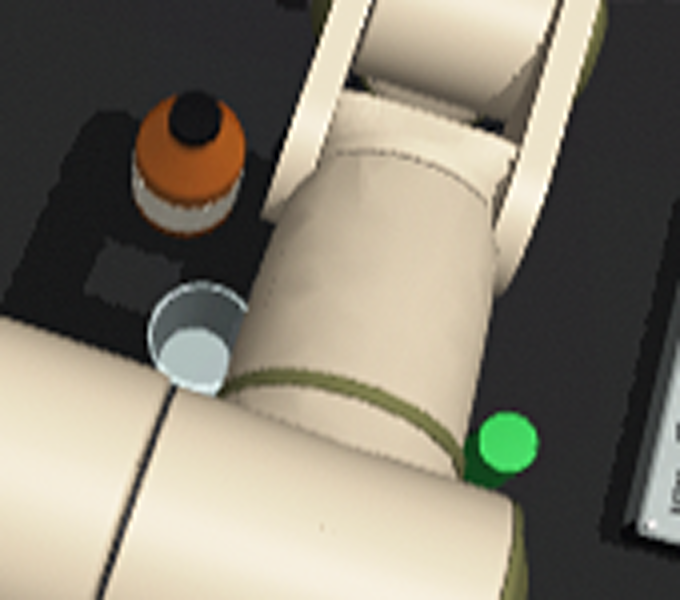

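```bash
python3 -c "
from h import *
s=status.observe();R=s['tool_rot'];p=s['position']
for d in(-.0425,0,.0425):
  for b in(0,.013): print(d,b,(proj('scene',p+R[:,2]*d-R[:,1]*b)[0]-[120,100])*4+1.5)
print((proj('scene',[.6597,-.1215,.0745])[0]-[120,100])*4)
"
```

```text
-0.0425 0 [199.58431816 290.25762836]
-0.0425 0.013 [197.12429769 274.98867015]
0 0 [247.1256003  315.56968608]
0 0.013 [244.95892656 300.24971543]
0.0425 0 [296.08944232 341.63914696]
0.0425 0.013 [294.23497385 326.27196105]
[243.9137914  339.96884166]
```

jog_arm --rows '[{"hand": 1, "dx": 0.2, "dy": 1.6, "dz": -0.3, "ax": 0, "ay": 0, "az": 0}, {"hand": 1, "dx": 0, "dy": 2, "dz": 0, "ax": 0, "ay": 0, "az": 0}, {"hand": 1, "dx": 0, "dy": 1.5, "dz": 0, "ax": 0, "ay": 0, "az": 0}, {"hand": 1, "dx": 0, "dy": 0.8, "dz": 0, "ax": 0, "ay": 0, "az": 0}, {"hand": 1, "dx": 0, "dy": 0.3, "dz": 0, "ax": 0, "ay": 0, "az": 0}]'

```text
time_s: 3.12
position: [0.6619, -0.1223, 0.0393]
tool_rot: [[0.971, -0.0, -0.241], [0.241, 0.0, 0.971], [-0.0, -1.0, 0.0]]
ft_force: [0.2, 0.6, -0.0]
grip_width: 0.0855
```

jog_arm --rows '[{"hand": 0, "dx": 0, "dy": 0, "dz": 0, "ax": 0, "ay": 0, "az": 0}, {"hand": 0, "dx": 0, "dy": 0, "dz": 0, "ax": 0, "ay": 0, "az": 0}, {"hand": 0, "dx": 0, "dy": 0, "dz": 0, "ax": 0, "ay": 0, "az": 0}, {"hand": 0, "dx": 0, "dy": 0, "dz": 0, "ax": 0, "ay": 0, "az": 0}, {"hand": 0, "dx": 0, "dy": 0, "dz": 0, "ax": 0, "ay": 0, "az": 0}]' --newtons 40

```text
time_s: 3.53
position: [0.6622, -0.1223, 0.0404]
tool_rot: [[0.971, 0.002, -0.241], [0.241, -0.001, 0.971], [0.001, -1.0, -0.001]]
ft_force: [-0.1, 0.5, 4.6]
grip_width: 0.037
```

```bash
python3 -c "
from h import *
plan(.6597,-.1215,.032,103.9)"
```

```text
t 3.53 pos [ 0.6622 -0.1223  0.0404] zang 103.94 tilt y [ 1.6e-03 -6.0e-04 -1.0e+00] w 0.037 F [-0.1  0.5  4.6] q6 [ -21.   44.   67.    0.   69. -124.]
delta tool cm [-0.22  0.84  0.14] rows 0.2 ay 0.04
```

jog_arm --rows '[{"hand": 0, "dx": 0, "dy": -1.5, "dz": 0, "ax": 0, "ay": 0, "az": 0}, {"hand": 0, "dx": 0, "dy": -3, "dz": 0, "ax": 0, "ay": 0, "az": 0}, {"hand": 0, "dx": 0, "dy": -4, "dz": 0, "ax": 0, "ay": 0, "az": 0}, {"hand": 0, "dx": 0, "dy": -4, "dz": 0, "ax": 0, "ay": 0, "az": 0}, {"hand": 0, "dx": 0, "dy": -4, "dz": 0, "ax": 0, "ay": 0, "az": 0}]'

```text
time_s: 3.95
position: [0.6613, -0.122, 0.2061]
tool_rot: [[0.971, -0.001, -0.241], [0.241, 0.0, 0.971], [-0.001, -1.0, 0.0]]
ft_force: [0.8, -0.3, -1.3]
grip_width: 0.0372
```

jog_arm --rows '[{"hand": 0, "dx": 0, "dy": -4, "dz": 0, "ax": 0, "ay": 0, "az": 0}, {"hand": 0, "dx": 0, "dy": -2, "dz": 0, "ax": 0, "ay": 0, "az": 0}, {"hand": 0, "dx": 0, "dy": 0, "dz": 2, "ax": 0, "ay": 0, "az": 0}, {"hand": 0, "dx": 0, "dy": 0, "dz": 3, "ax": 0, "ay": 0, "az": 0}, {"hand": 0, "dx": 0, "dy": 0, "dz": 3, "ax": 0, "ay": 0, "az": 0}]'

```text
time_s: 4.37
position: [0.642, -0.0443, 0.2643]
tool_rot: [[0.971, -0.0, -0.239], [0.239, 0.0, 0.971], [-0.0, -1.0, 0.0]]
ft_force: [-0.1, 0.9, -0.9]
grip_width: 0.0371
```

```bash
python3 -c "
from h import *
plan(.5827,.1873,.25,103.9)"
```

```text
t 4.37 pos [ 0.642  -0.0443  0.2643] zang 103.84 tilt y [-1.e-04  1.e-04 -1.e+00] w 0.0371 F [-0.1  0.9 -0.9] q6 [ -14.   31.   54.    0.   95. -118.]
delta tool cm [-0.22  1.43 23.9 ] rows 5.7 ay -0.06
```

jog_arm --rows '[{"hand": 0, "dx": 0, "dy": 0, "dz": 3.5, "ax": 0, "ay": 0, "az": 0}, {"hand": 0, "dx": 0, "dy": 0, "dz": 3.5, "ax": 0, "ay": 0, "az": 0}, {"hand": 0, "dx": 0, "dy": 0, "dz": 3.5, "ax": 0, "ay": 0, "az": 0}, {"hand": 0, "dx": 0, "dy": 0, "dz": 3.5, "ax": 0, "ay": 0, "az": 0}, {"hand": 0, "dx": 0, "dy": 2, "dz": 3.5, "ax": 0, "ay": 0, "az": 0}]'

```text
time_s: 4.78
position: [0.6008, 0.1269, 0.2478]
tool_rot: [[0.971, 0.007, -0.241], [0.241, 0.0, 0.971], [0.007, -1.0, -0.002]]
ft_force: [1.3, -0.2, -1.2]
grip_width: 0.0369
```

jog_arm --rows '[{"hand": 0, "dx": 0, "dy": 3, "dz": 3, "ax": 0, "ay": 0, "az": 0}, {"hand": 0, "dx": 0, "dy": 3, "dz": 2.5, "ax": 0, "ay": 0, "az": 0}, {"hand": 0, "dx": 0, "dy": 3, "dz": 0.5, "ax": 0, "ay": 0, "az": 0}, {"hand": 0, "dx": 0, "dy": 1, "dz": 0, "ax": 0, "ay": 0, "az": 0}, {"hand": 0, "dx": 0, "dy": 0, "dz": 0, "ax": 0, "ay": 0, "az": 0}]'

```text
time_s: 5.2
position: [0.5849, 0.1827, 0.1425]
tool_rot: [[0.97, -0.005, -0.241], [0.241, -0.001, 0.97], [-0.005, -1.0, 0.0]]
ft_force: [0.6, -0.1, -0.3]
grip_width: 0.037
```

```bash
python3 -c "
from h import *
import cv2
for n in('top','scene'):
  im=imaging.get_image(n)[...,::-1]; c=im[110:240,160:290] if n=='top' else im[170:300,220:350]
  cv2.imwrite('pics/a2_%s.png'%n,cv2.resize(c,None,fx=4.6,fy=4.6,interpolation=cv2.INTER_CUBIC))
plan(.5827,.1873,.14,103.9)"
```

```text
t 5.3 pos [0.587  0.1822 0.1462] zang 103.87 tilt y [ 0.0018 -0.     -1.    ] w 0.0375 F [ 0.7  0.7 -0.9] q6 [  6.  32.  71.  -0.  77. -98.]
delta tool cm [-0.3   0.62  0.6 ] rows 0.2 ay -0.03
```

View pics/a2_scene.png

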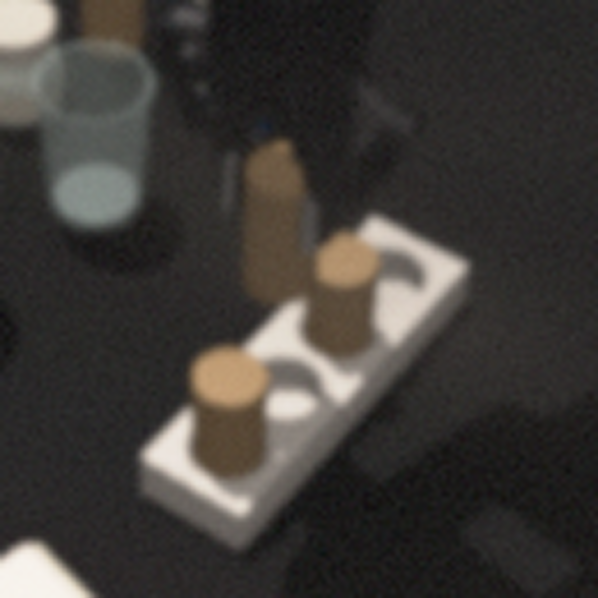

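View pics/a2_top.png

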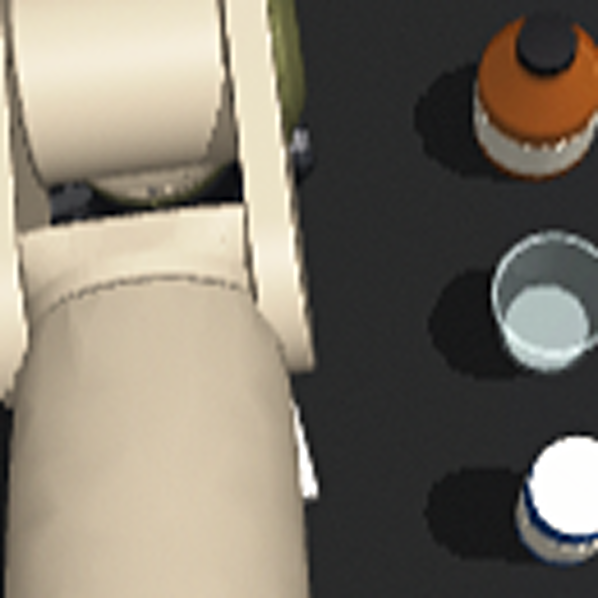

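```bash
python3 -c "
from h import *
np.set_printoptions(precision=2,suppress=True)
c=lambda P:(proj('scene',P)[0]-[220,170]+.5)*4.6-.5
s=status.observe();R=s['tool_rot'];p=s['position'];print(p)
import numpy as np
a=np.linspace(0,2*np.pi,73)
def ell(x,y,z):
  e=np.array([c([x+.019*np.cos(t),y+.019*np.sin(t),z]) for t in a]); return e.min(0),e.max(0)
for o in(-.004,-.002,0,.002):
  q=p+R[:,0]*o
  print(o,'foot',ell(q[0],q[1],p[2]-.0404),'top',ell(q[0],q[1],p[2]+.0356))
print('C',ell(.6312,.2000,.0795),'D',ell(.5341,.1760,.0785))
"
python3 - <<'E'
import cv2
im=cv2.imread('pics/a2_scene.png')
cv2.imwrite('pics/a2_c.png',cv2.resize(im[100:520,150:450],None,fx=2,fy=1.42 and 2,interpolation=cv2.INTER_CUBIC)[:, :][0:600])
E
```

```text
[0.59 0.18 0.15]
-0.004 foot (array([238.71, 244.89]), array([314.86, 300.34])) top (array([242.58, 135.12]), array([322.34, 190.36]))
-0.002 foot (array([236.37, 247.16]), array([312.6 , 302.73])) top (array([240.14, 137.39]), array([319.99, 192.74]))
0 foot (array([234.03, 249.44]), array([310.34, 305.13])) top (array([237.69, 139.65]), array([317.63, 195.13]))
0.002 foot (array([231.69, 251.72]), array([308.08, 307.53])) top (array([235.24, 141.92]), array([315.26, 197.52]))
C (array([187.99, 346.47]), array([265.19, 405.28])) D (array([302.77, 233.31]), array([376.09, 286.37]))
```

View pics/a2_c.png

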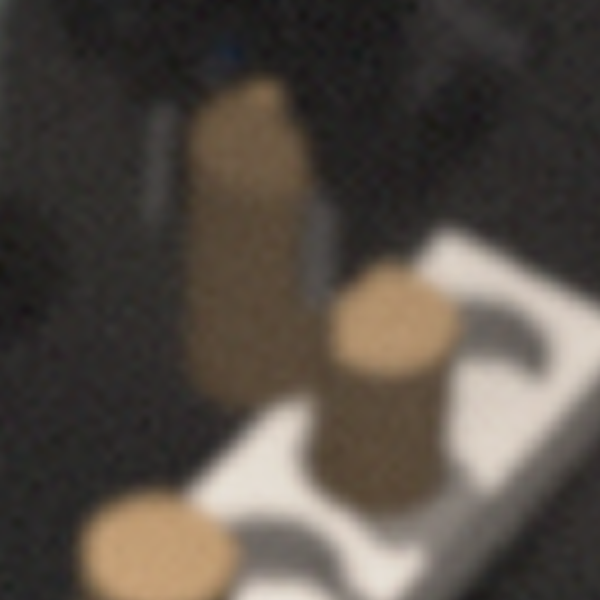

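jog_arm --rows '[{"hand": 0, "dx": 0, "dy": 0, "dz": 0.6, "ax": 0, "ay": 0, "az": 0}, {"hand": 0, "dx": 0, "dy": 2, "dz": 0, "ax": 0, "ay": 0, "az": 0}, {"hand": 0, "dx": 0, "dy": 2, "dz": 0, "ax": 0, "ay": 0, "az": 0}, {"hand": 0, "dx": 0, "dy": 2, "dz": 0, "ax": 0, "ay": 0, "az": 0}, {"hand": 0, "dx": 0, "dy": 0, "dz": 0, "ax": 0, "ay": 0, "az": 0}]'

```text
time_s: 5.72
position: [0.5837, 0.1883, 0.083]
tool_rot: [[0.971, -0.004, -0.24], [0.24, -0.0, 0.971], [-0.004, -1.0, 0.001]]
ft_force: [-0.2, -1.0, -2.0]
grip_width: 0.037
```

```bash
python3 -c "
from h import *
import cv2
im=np.mean([imaging.get_image('scene')[...,::-1].astype(float) for _ in range(3)],0)
im=np.clip(im*1.5,0,255).astype('uint8')[195:295,240:340]
cv2.imwrite('pics/a3.png',cv2.resize(im,None,fx=6,fy=6,interpolation=cv2.INTER_CUBIC))
plan(.5827,.1873,.086,103.9)"
```

```text
t 5.87 pos [0.5857 0.1887 0.0869] zang 103.9 tilt y [ 3.1e-03  4.0e-04 -1.0e+00] w 0.0369 F [ 0.5  0.6 -0.6] q6 [  7.  36.  75.   0.  69. -97.]
delta tool cm [-0.32  0.09 -0.07] rows 0.1 ay 0.0
```

View pics/a3.png

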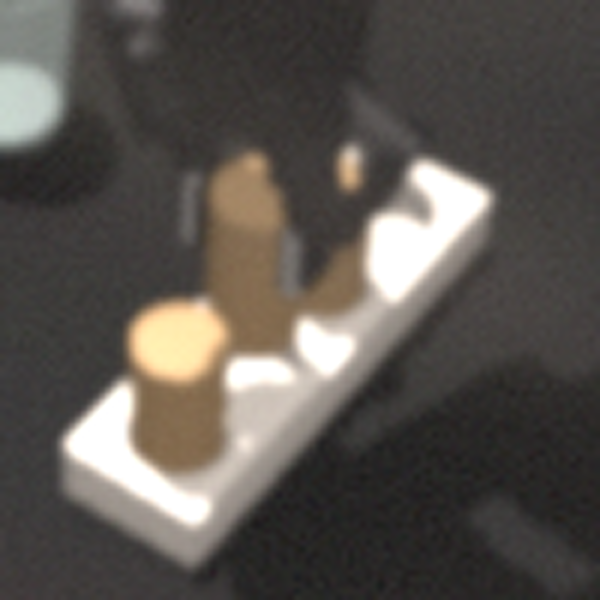

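```bash
python3 -c "
from h import *
np.set_printoptions(precision=1,suppress=True)
c=lambda P:(proj('scene',P)[0]-[240,195]+.5)*6-.5
a=np.linspace(0,2*np.pi,73)
def ell(x,y,z):
  e=np.array([c([x+.019*np.cos(t),y+.019*np.sin(t),z]) for t in a]); return e.min(0),e.max(0)
print('C',ell(.632,.2028,.082))
p=status.observe()['position'];print(p)
x=np.array([.971,.24])
for dx in(-.0045,-.002,0): 
  for dy in (.0015,.0035): print(dx,dy,'foot',ell(p[0]+x[0]*dx,p[1]+x[1]*dx+dy,p[2]-.0404),'top',ell(p[0]+x[0]*dx,p[1]+x[1]*dx+dy,p[2]+.0356))
"

```

```text
C (array([128.5, 303. ]), array([229.5, 380. ]))
[0.6 0.2 0.1]
-0.0045 0.0015 foot (array([204.4, 282.1]), array([300.6, 354.9])) top (array([209.9, 148.6]), array([310.5, 221.4]))
-0.0045 0.0035 foot (array([207.7, 285. ]), array([304., 358.])) top (array([213.3, 151.5]), array([314.1, 224.5]))
-0.002 0.0015 foot (array([200.7, 285.9]), array([297.1, 358.8])) top (array([206. , 152.4]), array([306.8, 225.3]))
-0.002 0.0035 foot (array([204. , 288.8]), array([300.5, 361.9])) top (array([209.5, 155.3]), array([310.4, 228.4]))
0 0.0015 foot (array([197.8, 288.9]), array([294.2, 362. ])) top (array([203. , 155.4]), array([303.9, 228.5]))
0 0.0035 foot (array([201.1, 291.8]), array([297.6, 365. ])) top (array([206.4, 158.3]), array([307.4, 231.6]))
```

jog_arm --rows '[{"hand": 0, "dx": 0.05, "dy": 0.8, "dz": -0.03, "ax": 0, "ay": 0, "az": 0}, {"hand": 0, "dx": 0, "dy": 0.6, "dz": 0, "ax": 0, "ay": 0, "az": 0}, {"hand": 0, "dx": 0, "dy": 0.4, "dz": 0, "ax": 0, "ay": 0, "az": 0}, {"hand": 0, "dx": 0, "dy": 0.3, "dz": 0, "ax": 0, "ay": 0, "az": 0}, {"hand": 0, "dx": 0, "dy": 0, "dz": 0, "ax": 0, "ay": 0, "az": 0}]'

```text
time_s: 6.28
position: [0.5848, 0.1886, 0.0631]
tool_rot: [[0.971, -0.001, -0.241], [0.241, -0.0, 0.971], [-0.001, -1.0, 0.0]]
ft_force: [-0.4, -0.6, -1.6]
grip_width: 0.037
```

```bash
python3 -c "
from h import *
plan(.5827,.1873,.0464,103.9);print(status.observe()['wrist_torque'])"
```

```text
t 6.28 pos [0.5848 0.1886 0.0631] zang 103.93 tilt y [-1.3e-03 -2.0e-04 -1.0e+00] w 0.037 F [-0.4 -0.6 -1.6] q6 [  7.  37.  77.  -0.  66. -97.]
delta tool cm [-0.24  1.67 -0.07] rows 0.4 ay 0.03
[-0.01179883 -0.04194896  0.00853584]
```

jog_arm --rows '[{"hand": 0, "dx": 0, "dy": 0.4, "dz": 0, "ax": 0, "ay": 0, "az": 0}, {"hand": 0, "dx": 0, "dy": 0.3, "dz": 0, "ax": 0, "ay": 0, "az": 0}, {"hand": 0, "dx": 0, "dy": 0, "dz": 0, "ax": 0, "ay": 0, "az": 0}, {"hand": 0, "dx": 0, "dy": 0, "dz": 0, "ax": 0, "ay": 0, "az": 0}, {"hand": 0, "dx": 0, "dy": 0, "dz": 0, "ax": 0, "ay": 0, "az": 0}]'

```text
time_s: 6.7
position: [0.5852, 0.1886, 0.057]
tool_rot: [[0.971, 0.0, -0.241], [0.241, -0.0, 0.971], [0.0, -1.0, -0.0]]
ft_force: [0.5, 0.6, -2.3]
grip_width: 0.0368
```

jog_arm --rows '[{"hand": 0, "dx": 0, "dy": 0.4, "dz": 0, "ax": 0, "ay": 0, "az": 0}, {"hand": 0, "dx": 0, "dy": 0.3, "dz": 0, "ax": 0, "ay": 0, "az": 0}, {"hand": 0, "dx": 0, "dy": 0.2, "dz": 0, "ax": 0, "ay": 0, "az": 0}, {"hand": 0, "dx": 0, "dy": 0, "dz": 0, "ax": 0, "ay": 0, "az": 0}, {"hand": 0, "dx": 0, "dy": 0, "dz": 0, "ax": 0, "ay": 0, "az": 0}]'

```text
time_s: 7.12
position: [0.5851, 0.1886, 0.0477]
tool_rot: [[0.971, -0.0, -0.241], [0.241, -0.0, 0.971], [-0.0, -1.0, 0.0]]
ft_force: [-0.3, 0.1, -0.7]
grip_width: 0.0367
```

jog_arm --rows '[{"hand": 1, "dx": 0, "dy": 0.1, "dz": 0, "ax": 0, "ay": 0, "az": 0}, {"hand": 1, "dx": 0, "dy": 0, "dz": 0, "ax": 0, "ay": 0, "az": 0}, {"hand": 1, "dx": 0, "dy": 0, "dz": 0, "ax": 0, "ay": 0, "az": 0}, {"hand": 1, "dx": 0, "dy": 0, "dz": 0, "ax": 0, "ay": 0, "az": 0}, {"hand": 1, "dx": 0, "dy": 0, "dz": 0, "ax": 0, "ay": 0, "az": 0}]'

```text
time_s: 7.53
position: [0.5853, 0.1886, 0.047]
tool_rot: [[0.971, 0.0, -0.241], [0.241, 0.0, 0.971], [0.0, -1.0, -0.0]]
ft_force: [-0.4, -0.5, 0.6]
grip_width: 0.0851
```

jog_arm --rows '[{"hand": 1, "dx": 0, "dy": -1, "dz": 0, "ax": 0, "ay": 0, "az": 0}, {"hand": 1, "dx": 0, "dy": -4, "dz": 0, "ax": 0, "ay": 0, "az": 0}, {"hand": 1, "dx": 0, "dy": -4, "dz": 0, "ax": 0, "ay": 0, "az": 0}, {"hand": 1, "dx": 0, "dy": -4, "dz": 0, "ax": 0, "ay": 0, "az": 0}, {"hand": 1, "dx": 0, "dy": -4, "dz": 0, "ax": 0, "ay": 0, "az": 0}]'

```text
time_s: 7.95
position: [0.5847, 0.1886, 0.2198]
tool_rot: [[0.971, 0.001, -0.241], [0.241, 0.0, 0.971], [0.001, -1.0, -0.0]]
ft_force: [0.3, -0.1, -0.5]
grip_width: 0.0852
```

```bash
python3 -c "
from h import *
import cv2
im=imaging.get_image('scene')[...,::-1].astype(float)
im=np.clip(im*1.5,0,255).astype('uint8')[195:295,240:340]
cv2.imwrite('pics/a4.png',cv2.resize(im,None,fx=6,fy=6,interpolation=cv2.INTER_CUBIC))
plan(.463,-.108,.23,103.9)"
```

```text
t 8.0 pos [0.5872 0.189  0.2287] zang 103.95 tilt y [ 0.0148  0.0018 -0.9999] w 0.0848 F [-0.3 -0.2  7.7] q6 [  7.  28.  64.  -0.  87. -97.]
delta tool cm [-19.21  -0.37 -25.83] rows 7.7 ay 0.05
```

View pics/a4.png

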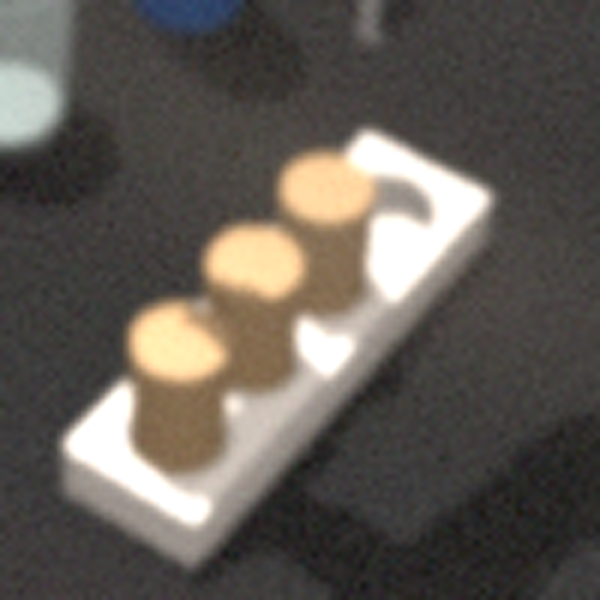

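jog_arm --rows '[{"hand": 1, "dx": -1.9, "dy": 0, "dz": -2.55, "ax": 0, "ay": 0, "az": 0}, {"hand": 1, "dx": -1.9, "dy": 0, "dz": -2.55, "ax": 0, "ay": 0, "az": 0}, {"hand": 1, "dx": -1.9, "dy": 0, "dz": -2.55, "ax": 0, "ay": 0, "az": 0}, {"hand": 1, "dx": -1.9, "dy": 0, "dz": -2.55, "ax": 0, "ay": 0, "az": 0}, {"hand": 1, "dx": -1.9, "dy": 0, "dz": -2.55, "ax": 0, "ay": 0, "az": 0}]'

```text
time_s: 8.42
position: [0.5228, 0.0409, 0.2175]
tool_rot: [[0.97, 0.001, -0.241], [0.241, -0.0, 0.97], [0.001, -1.0, -0.0]]
ft_force: [1.0, 1.1, 0.1]
grip_width: 0.0855
```

jog_arm --rows '[{"hand": 1, "dx": -1.9, "dy": 0, "dz": -2.55, "ax": 0, "ay": 0, "az": 0}, {"hand": 1, "dx": -1.9, "dy": 0, "dz": -2.55, "ax": 0, "ay": 0, "az": 0}, {"hand": 1, "dx": -1.9, "dy": 0, "dz": -2.55, "ax": 0, "ay": 0, "az": 0}, {"hand": 1, "dx": -1.9, "dy": 0, "dz": -2.55, "ax": 0, "ay": 0, "az": 0}, {"hand": 1, "dx": -1.9, "dy": 0, "dz": -2.55, "ax": 0, "ay": 0, "az": 0}]'

```text
time_s: 8.83
position: [0.4613, -0.1058, 0.2176]
tool_rot: [[0.971, 0.001, -0.241], [0.241, -0.001, 0.971], [0.001, -1.0, -0.001]]
ft_force: [0.7, -0.9, 0.3]
grip_width: 0.0852
```

jog_arm --rows '[{"hand": 1, "dx": 0, "dy": 0, "dz": 0, "ax": 0, "ay": 0, "az": 0}, {"hand": 1, "dx": 0, "dy": 0, "dz": 0, "ax": 0, "ay": 0, "az": 0}, {"hand": 1, "dx": 0, "dy": 0, "dz": 0, "ax": 0, "ay": 0, "az": 0}, {"hand": 1, "dx": 0, "dy": 0, "dz": 0, "ax": 0, "ay": 0, "az": 0}, {"hand": 1, "dx": 0, "dy": 0, "dz": 0, "ax": 0, "ay": 0, "az": 0}]'

```text
time_s: 9.25
position: [0.4624, -0.1037, 0.217]
tool_rot: [[0.97, 0.0, -0.242], [0.242, 0.0, 0.97], [0.0, -1.0, -0.0]]
ft_force: [0.6, -0.8, -0.1]
grip_width: 0.0856
```

```bash
python3 -c "
from h import *
import cv2
plan(.463,-.108,.034,103.9)
im=imaging.get_image('scene')[...,::-1].astype(float)
im=np.clip(im*1.5,0,255).astype('uint8')[115:250,130:290]
cv2.imwrite('pics/b1.png',cv2.resize(im,None,fx=4,fy=4,interpolation=cv2.INTER_CUBIC))"
```

```text
t 9.25 pos [ 0.4624 -0.1037  0.217 ] zang 104.03 tilt y [ 2.e-04  0.e+00 -1.e+00] w 0.0856 F [ 0.6 -0.8 -0.1] q6 [ -27.   15.   87.    0.   78. -131.]
delta tool cm [-0.05 18.3  -0.43] rows 4.4 ay 0.13
```

View pics/b1.png

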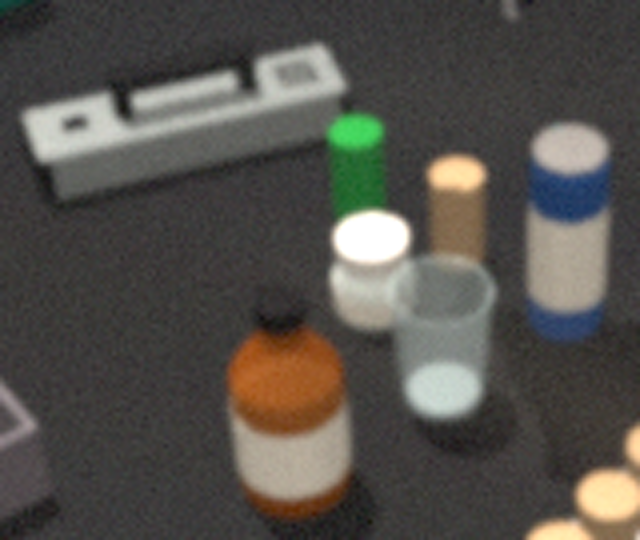

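jog_arm --rows '[{"hand": 1, "dx": 0, "dy": 4, "dz": -0.45, "ax": 0, "ay": 0, "az": 0}, {"hand": 1, "dx": 0, "dy": 4, "dz": 0, "ax": 0, "ay": 0, "az": 0}, {"hand": 1, "dx": 0, "dy": 3, "dz": 0, "ax": 0, "ay": 0, "az": 0}, {"hand": 1, "dx": 0, "dy": 1, "dz": 0, "ax": 0, "ay": 0, "az": 0}, {"hand": 1, "dx": 0, "dy": 0, "dz": 0, "ax": 0, "ay": 0, "az": 0}]'

```text
time_s: 9.72
position: [0.4622, -0.1079, 0.0945]
tool_rot: [[0.97, -0.005, -0.242], [0.242, 0.003, 0.97], [-0.004, -1.0, 0.004]]
ft_force: [-0.0, 0.7, -0.3]
grip_width: 0.0854
```

```bash
python3 -c "
from h import *
import cv2
im=imaging.get_image('scene')[...,::-1].astype(float)
im=np.clip(im*1.8,0,255).astype('uint8')[115:235,190:310]
cv2.imwrite('pics/b2.png',cv2.resize(im,None,fx=5,fy=5,interpolation=cv2.INTER_CUBIC))
plan(.463,-.108,.036,103.9)"
```

```text
t 9.77 pos [ 0.4631 -0.1084  0.0962] zang 103.99 tilt y [-0.002   0.0011 -1.    ] w 0.0856 F [-0.3 -0.5  0.5] q6 [ -27.   23.   98.    0.   59. -131.]
delta tool cm [0.01 6.02 0.03] rows 1.4 ay 0.09
```

View pics/b2.png

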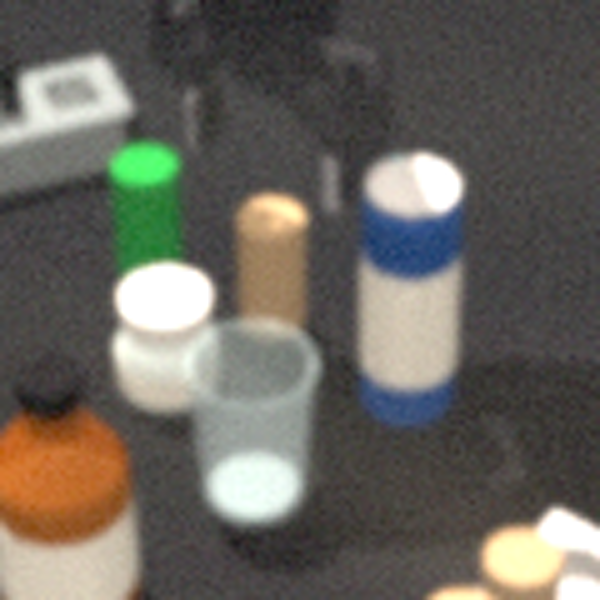

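jog_arm --rows '[{"hand": 1, "dx": 0, "dy": 2.5, "dz": 0, "ax": 0, "ay": 0, "az": 0}, {"hand": 1, "dx": 0, "dy": 2.5, "dz": 0, "ax": 0, "ay": 0, "az": 0}, {"hand": 1, "dx": 0, "dy": 1.1, "dz": 0, "ax": 0, "ay": 0, "az": 0}, {"hand": 1, "dx": 0, "dy": 0, "dz": 0, "ax": 0, "ay": 0, "az": 0}, {"hand": 1, "dx": 0, "dy": 0, "dz": 0, "ax": 0, "ay": 0, "az": 0}]'

```text
time_s: 10.18
position: [0.464, -0.1091, 0.0369]
tool_rot: [[0.97, 0.001, -0.241], [0.241, -0.001, 0.97], [0.001, -1.0, -0.001]]
ft_force: [-0.4, -0.3, -0.5]
grip_width: 0.0848
```

jog_arm --rows '[{"hand": 0, "dx": 0, "dy": 0, "dz": 0, "ax": 0, "ay": 0, "az": 0}, {"hand": 0, "dx": 0, "dy": 0, "dz": 0, "ax": 0, "ay": 0, "az": 0}, {"hand": 0, "dx": 0, "dy": 0, "dz": 0, "ax": 0, "ay": 0, "az": 0}, {"hand": 0, "dx": 0, "dy": 0, "dz": 0, "ax": 0, "ay": 0, "az": 0}, {"hand": 0, "dx": 0, "dy": 0, "dz": 0, "ax": 0, "ay": 0, "az": 0}]' --newtons 40

```text
time_s: 10.6
position: [0.4636, -0.1091, 0.0366]
tool_rot: [[0.971, 0.001, -0.241], [0.241, -0.001, 0.971], [0.001, -1.0, -0.001]]
ft_force: [-1.1, 0.1, 6.7]
grip_width: 0.0371
```

jog_arm --rows '[{"hand": 0, "dx": 0, "dy": -2, "dz": 0, "ax": 0, "ay": 0, "az": 0}, {"hand": 0, "dx": 0, "dy": -4, "dz": 0, "ax": 0, "ay": 0, "az": 0}, {"hand": 0, "dx": 0, "dy": -4, "dz": 0, "ax": 0, "ay": 0, "az": 0}, {"hand": 0, "dx": 0, "dy": -4, "dz": 0, "ax": 0, "ay": 0, "az": 0}, {"hand": 0, "dx": 0, "dy": -4, "dz": 0, "ax": 0, "ay": 0, "az": 0}]'

```text
time_s: 11.02
position: [0.4625, -0.1087, 0.2179]
tool_rot: [[0.971, -0.0, -0.241], [0.241, 0.0, 0.971], [-0.0, -1.0, 0.0]]
ft_force: [1.5, -1.5, -1.9]
grip_width: 0.037
```

jog_arm --rows '[{"hand": 0, "dx": 0, "dy": -3, "dz": 0, "ax": 0, "ay": 0, "az": 0}, {"hand": 0, "dx": 0, "dy": 0, "dz": 0, "ax": 0, "ay": 0, "az": 0}, {"hand": 0, "dx": 0, "dy": 0, "dz": 2, "ax": 0, "ay": 0, "az": 0}, {"hand": 0, "dx": 0, "dy": 0, "dz": 3, "ax": 0, "ay": 0, "az": 0}, {"hand": 0, "dx": 0, "dy": 0, "dz": 3, "ax": 0, "ay": 0, "az": 0}]'

```text
time_s: 11.43
position: [0.4432, -0.0307, 0.2449]
tool_rot: [[0.971, -0.002, -0.239], [0.239, 0.001, 0.971], [-0.001, -1.0, 0.001]]
ft_force: [0.8, 0.3, -1.3]
grip_width: 0.0374
```

```bash
python3 -c "
from h import *
plan(.486,.1641,.14,103.9)"
```

```text
t 11.43 pos [ 0.4432 -0.0307  0.2449] zang 103.83 tilt y [-1.6e-03  6.0e-04 -1.0e+00] w 0.0374 F [ 0.8  0.3 -1.3] q6 [ -19.   11.   88.    0.   81. -123.]
delta tool cm [ 8.83 10.5  17.88] rows 5.4 ay -0.07
```

jog_arm --rows '[{"hand": 0, "dx": 1.1, "dy": 0, "dz": 2.6, "ax": 0, "ay": 0, "az": 0}, {"hand": 0, "dx": 1.1, "dy": 0, "dz": 2.6, "ax": 0, "ay": 0, "az": 0}, {"hand": 0, "dx": 1.1, "dy": 0, "dz": 2.6, "ax": 0, "ay": 0, "az": 0}, {"hand": 0, "dx": 1.1, "dy": 0, "dz": 2.6, "ax": 0, "ay": 0, "az": 0}, {"hand": 0, "dx": 1.1, "dy": 0, "dz": 2.6, "ax": 0, "ay": 0, "az": 0}]'

```text
time_s: 11.85
position: [0.4656, 0.1095, 0.245]
tool_rot: [[0.971, -0.002, -0.241], [0.241, -0.0, 0.971], [-0.002, -1.0, 0.0]]
ft_force: [1.0, -0.5, -2.4]
grip_width: 0.0368
```

jog_arm --rows '[{"hand": 0, "dx": 1.1, "dy": 2, "dz": 2, "ax": 0, "ay": 0, "az": 0}, {"hand": 0, "dx": 1.1, "dy": 3, "dz": 1.5, "ax": 0, "ay": 0, "az": 0}, {"hand": 0, "dx": 1.1, "dy": 3, "dz": 0.4, "ax": 0, "ay": 0, "az": 0}, {"hand": 0, "dx": 0, "dy": 2, "dz": 0, "ax": 0, "ay": 0, "az": 0}, {"hand": 0, "dx": 0, "dy": 0, "dz": 0, "ax": 0, "ay": 0, "az": 0}]'

```text
time_s: 12.27
position: [0.4863, 0.1541, 0.1412]
tool_rot: [[0.97, -0.01, -0.242], [0.242, -0.001, 0.97], [-0.009, -1.0, 0.002]]
ft_force: [0.1, -0.2, -2.5]
grip_width: 0.0371
```

jog_arm --rows '[{"hand": 0, "dx": 0, "dy": 0, "dz": 0, "ax": 0, "ay": 0, "az": 0}, {"hand": 0, "dx": 0, "dy": 0, "dz": 0, "ax": 0, "ay": 0, "az": 0}, {"hand": 0, "dx": 0, "dy": 0, "dz": 0, "ax": 0, "ay": 0, "az": 0}, {"hand": 0, "dx": 0, "dy": 0, "dz": 0, "ax": 0, "ay": 0, "az": 0}, {"hand": 0, "dx": 0, "dy": 0, "dz": 0, "ax": 0, "ay": 0, "az": 0}]'

```text
time_s: 12.68
position: [0.4889, 0.1537, 0.1468]
tool_rot: [[0.971, 0.002, -0.241], [0.241, 0.0, 0.971], [0.002, -1.0, -0.0]]
ft_force: [-0.0, -0.5, -2.1]
grip_width: 0.037
```

```bash
python3 -c "
from h import *
plan(.486,.1641,.075,103.9)"
```

```text
t 12.68 pos [0.4889 0.1537 0.1468] zang 103.92 tilt y [ 1.7e-03  1.0e-04 -1.0e+00] w 0.037 F [-0.  -0.5 -2.1] q6 [   4.   23.   88.    0.   69. -100.]
delta tool cm [-0.05  7.18  1.08] rows 1.7 ay 0.02
```

jog_arm --rows '[{"hand": 0, "dx": -0.05, "dy": 1, "dz": 1.1, "ax": 0, "ay": 0, "az": 0}, {"hand": 0, "dx": 0, "dy": 2.5, "dz": 0, "ax": 0, "ay": 0, "az": 0}, {"hand": 0, "dx": 0, "dy": 2.5, "dz": 0, "ax": 0, "ay": 0, "az": 0}, {"hand": 0, "dx": 0, "dy": 0.8, "dz": 0, "ax": 0, "ay": 0, "az": 0}, {"hand": 0, "dx": 0, "dy": 0, "dz": 0, "ax": 0, "ay": 0, "az": 0}]'

```text
time_s: 13.1
position: [0.4848, 0.1642, 0.0767]
tool_rot: [[0.971, -0.003, -0.241], [0.241, -0.0, 0.971], [-0.003, -1.0, 0.0]]
ft_force: [-0.3, -0.6, -1.6]
grip_width: 0.0372
```

jog_arm --rows '[{"hand": 0, "dx": 0, "dy": 0, "dz": 0, "ax": 0, "ay": 0, "az": 0}, {"hand": 0, "dx": 0, "dy": 0, "dz": 0, "ax": 0, "ay": 0, "az": 0}, {"hand": 0, "dx": 0, "dy": 0, "dz": 0, "ax": 0, "ay": 0, "az": 0}, {"hand": 0, "dx": 0, "dy": 0, "dz": 0, "ax": 0, "ay": 0, "az": 0}, {"hand": 0, "dx": 0, "dy": 0, "dz": 0, "ax": 0, "ay": 0, "az": 0}]'

```text
time_s: 13.52
position: [0.4858, 0.1644, 0.0785]
tool_rot: [[0.971, 0.001, -0.241], [0.241, 0.0, 0.971], [0.001, -1.0, -0.0]]
ft_force: [0.6, 0.2, -1.6]
grip_width: 0.0371
```

```bash
python3 -c "
from h import *
import cv2
im=np.mean([imaging.get_image('scene')[...,::-1].astype(float) for _ in range(2)],0)
im=np.clip(im*1.5,0,255).astype('uint8')[195:295,240:340]
cv2.imwrite('pics/b3.png',cv2.resize(im,None,fx=6,fy=6,interpolation=cv2.INTER_CUBIC))
plan(.486,.1641,.0426,103.9)
c=lambda P:(proj('scene',P)[0]-[240,195]+.5)*6-.5
a=np.linspace(0,2*np.pi,73)
def ell(x,y,z):
  e=np.array([c([x+.019*np.cos(t),y+.019*np.sin(t),z]) for t in a]); return e.min(0).round(),e.max(0).round()
p=status.observe()['position']
for dx in (-.002,0): print(ell(p[0]+dx,p[1]+.0025,p[2]-.0366),ell(p[0]+dx,p[1]+.0025,p[2]+.0394))"
```

```text
t 13.62 pos [0.4857 0.1645 0.0782] zang 103.94 tilt y [ 6.e-04  1.e-04 -1.e+00] w 0.037 F [ 0.2 -0.2 -1.6] q6 [  5.  28.  93.   0.  59. -98.]
delta tool cm [ 0.02  3.56 -0.04] rows 0.9 ay 0.04
(array([347., 150.]), array([439., 216.])) (array([359.,  18.]), array([454.,  83.]))
(array([344., 152.]), array([435., 218.])) (array([355.,  20.]), array([451.,  86.]))
```

View pics/b3.png

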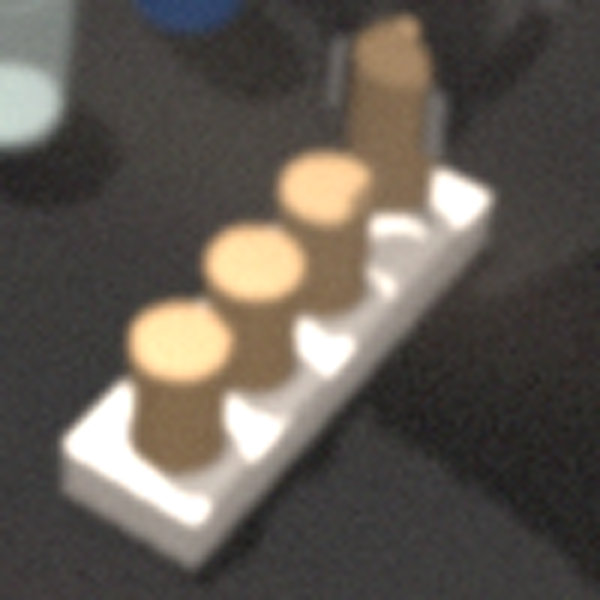

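jog_arm --rows '[{"hand": 0, "dx": 0, "dy": 0.7, "dz": 0, "ax": 0, "ay": 0, "az": 0}, {"hand": 0, "dx": 0, "dy": 0.5, "dz": 0, "ax": 0, "ay": 0, "az": 0}, {"hand": 0, "dx": 0, "dy": 0.4, "dz": 0, "ax": 0, "ay": 0, "az": 0}, {"hand": 0, "dx": 0, "dy": 0.3, "dz": 0, "ax": 0, "ay": 0, "az": 0}, {"hand": 0, "dx": 0, "dy": 0, "dz": 0, "ax": 0, "ay": 0, "az": 0}]'

```text
time_s: 14.03
position: [0.4852, 0.1644, 0.0579]
tool_rot: [[0.971, -0.002, -0.241], [0.241, -0.0, 0.971], [-0.002, -1.0, 0.0]]
ft_force: [0.5, -0.4, -1.8]
grip_width: 0.0368
```

Foot is ~7 mm into the hole with no resistance; continue.

jog_arm --rows '[{"hand": 0, "dx": 0, "dy": 0.4, "dz": 0, "ax": 0, "ay": 0, "az": 0}, {"hand": 0, "dx": 0, "dy": 0.4, "dz": 0, "ax": 0, "ay": 0, "az": 0}, {"hand": 0, "dx": 0, "dy": 0.4, "dz": 0, "ax": 0, "ay": 0, "az": 0}, {"hand": 0, "dx": 0, "dy": 0.3, "dz": 0, "ax": 0, "ay": 0, "az": 0}, {"hand": 0, "dx": 0, "dy": 0, "dz": 0, "ax": 0, "ay": 0, "az": 0}]'

```text
time_s: 14.45
position: [0.4852, 0.1644, 0.0432]
tool_rot: [[0.971, -0.001, -0.241], [0.241, -0.0, 0.971], [-0.001, -1.0, 0.0]]
ft_force: [-0.1, -0.2, -1.8]
grip_width: 0.037
```

jog_arm --rows '[{"hand": 1, "dx": 0, "dy": 0, "dz": 0, "ax": 0, "ay": 0, "az": 0}, {"hand": 1, "dx": 0, "dy": 0, "dz": 0, "ax": 0, "ay": 0, "az": 0}, {"hand": 1, "dx": 0, "dy": 0, "dz": 0, "ax": 0, "ay": 0, "az": 0}, {"hand": 1, "dx": 0, "dy": 0, "dz": 0, "ax": 0, "ay": 0, "az": 0}, {"hand": 1, "dx": 0, "dy": 0, "dz": 0, "ax": 0, "ay": 0, "az": 0}]'

```text
time_s: 14.87
position: [0.4857, 0.1644, 0.0441]
tool_rot: [[0.971, 0.0, -0.241], [0.241, 0.0, 0.971], [0.0, -1.0, -0.0]]
ft_force: [-0.2, 0.3, 0.2]
grip_width: 0.0853
```

jog_arm --rows '[{"hand": 1, "dx": 0, "dy": -1, "dz": 0, "ax": 0, "ay": 0, "az": 0}, {"hand": 1, "dx": 0, "dy": -4, "dz": 0, "ax": 0, "ay": 0, "az": 0}, {"hand": 1, "dx": 0, "dy": -4, "dz": 0, "ax": 0, "ay": 0, "az": 0}, {"hand": 1, "dx": 0, "dy": -4, "dz": 0, "ax": 0, "ay": 0, "az": 0}, {"hand": 1, "dx": 0, "dy": -4, "dz": 0, "ax": 0, "ay": 0, "az": 0}]'

```text
time_s: 15.28
position: [0.485, 0.1644, 0.216]
tool_rot: [[0.971, 0.0, -0.241], [0.241, 0.0, 0.971], [0.0, -1.0, -0.0]]
ft_force: [0.8, -0.1, 0.3]
grip_width: 0.0854
```

jog_arm --rows '[{"hand": 1, "dx": 0, "dy": -3, "dz": 0, "ax": 0, "ay": 6, "az": 0}, {"hand": 1, "dx": 0, "dy": 0, "dz": 0, "ax": 0, "ay": 6, "az": 0}, {"hand": 1, "dx": 0, "dy": 0, "dz": 0, "ax": 0, "ay": 6, "az": 0}, {"hand": 1, "dx": 0, "dy": 0, "dz": 0, "ax": 0, "ay": 6, "az": 0}, {"hand": 1, "dx": 0, "dy": 0, "dz": 0, "ax": 0, "ay": 6, "az": 0}]'

```text
time_s: 15.7
position: [0.4854, 0.1644, 0.2441]
tool_rot: [[0.96, 0.0, 0.282], [-0.282, 0.0, 0.96], [0.0, -1.0, 0.0]]
ft_force: [0.1, -0.0, -0.2]
grip_width: 0.0852
```

```bash
python3 -c "
from h import *
import cv2
im=imaging.get_image('scene')[...,::-1].astype(float)
im=np.clip(im*1.5,0,255).astype('uint8')[195:295,240:340]
cv2.imwrite('pics/b4.png',cv2.resize(im,None,fx=6,fy=6,interpolation=cv2.INTER_CUBIC))
plan(.54,-.3415,.25,73.5)"
```

```text
t 15.75 pos [0.4854 0.1644 0.244 ] zang 73.29 tilt y [ 2.e-04  0.e+00 -1.e+00] w 0.0854 F [ 0.1 -0.1  0.1] q6 [  5.  17.  79.   0.  84. -68.]
delta tool cm [ 19.77  -0.6  -46.89] rows 12.2 ay -0.21
```

View pics/b4.png

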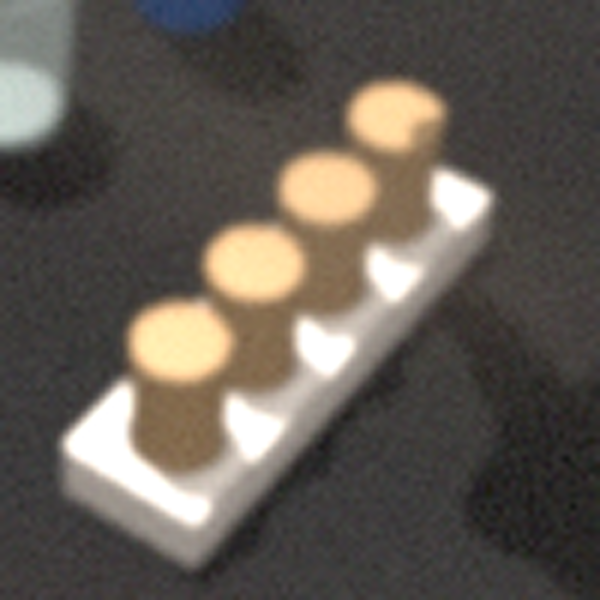

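jog_arm --rows '[{"hand": 1, "dx": 1.32, "dy": 0, "dz": -3.12, "ax": 0, "ay": 0, "az": 0}, {"hand": 1, "dx": 1.32, "dy": 0, "dz": -3.12, "ax": 0, "ay": 0, "az": 0}, {"hand": 1, "dx": 1.32, "dy": 0, "dz": -3.12, "ax": 0, "ay": 0, "az": 0}, {"hand": 1, "dx": 1.32, "dy": 0, "dz": -3.12, "ax": 0, "ay": 0, "az": 0}, {"hand": 1, "dx": 1.32, "dy": 0, "dz": -3.12, "ax": 0, "ay": 0, "az": 0}]'

```text
time_s: 16.17
position: [0.5057, -0.0052, 0.244]
tool_rot: [[0.962, 0.0, 0.274], [-0.274, -0.0, 0.962], [0.0, -1.0, 0.0]]
ft_force: [0.9, 0.9, 0.0]
grip_width: 0.0855
```

jog_arm --rows '[{"hand": 1, "dx": 1.32, "dy": 0, "dz": -3.12, "ax": 0, "ay": 0, "az": 0}, {"hand": 1, "dx": 1.32, "dy": 0, "dz": -3.12, "ax": 0, "ay": 0, "az": 0}, {"hand": 1, "dx": 1.32, "dy": 0, "dz": -3.12, "ax": 0, "ay": 0, "az": 0}, {"hand": 1, "dx": 1.32, "dy": 0, "dz": -3.12, "ax": 0, "ay": 0, "az": 0}, {"hand": 1, "dx": 1.32, "dy": 0, "dz": -3.12, "ax": 0, "ay": 0, "az": 0}]'

```text
time_s: 16.58
position: [0.5259, -0.1736, 0.2439]
tool_rot: [[0.962, 0.0, 0.274], [-0.274, 0.0, 0.962], [0.0, -1.0, 0.0]]
ft_force: [1.6, -0.6, 0.1]
grip_width: 0.0852
```

jog_arm --rows '[{"hand": 1, "dx": 1.32, "dy": 0, "dz": -3.12, "ax": 0, "ay": 0, "az": 0}, {"hand": 1, "dx": 1.32, "dy": 0, "dz": -3.12, "ax": 0, "ay": 0, "az": 0}, {"hand": 1, "dx": 1.32, "dy": 0, "dz": -3.12, "ax": 0, "ay": 0, "az": 0}, {"hand": 1, "dx": 1.32, "dy": 0, "dz": -3.12, "ax": 0, "ay": 0, "az": 0}, {"hand": 1, "dx": 1.32, "dy": 0, "dz": -3.12, "ax": 0, "ay": 0, "az": 0}]'

```text
time_s: 17.0
position: [0.5462, -0.3417, 0.2438]
tool_rot: [[0.962, -0.0, 0.274], [-0.274, 0.0, 0.962], [-0.0, -1.0, 0.0]]
ft_force: [0.5, 0.4, 0.6]
grip_width: 0.0854
```

jog_arm --rows '[{"hand": 1, "dx": 0, "dy": 3, "dz": 0, "ax": 0, "ay": 0, "az": 0}, {"hand": 1, "dx": 0, "dy": 3, "dz": 0, "ax": 0, "ay": 0, "az": 0}, {"hand": 1, "dx": 0, "dy": 3, "dz": 0, "ax": 0, "ay": 0, "az": 0}, {"hand": 1, "dx": 0, "dy": 0, "dz": 0, "ax": 0, "ay": 0, "az": 0}, {"hand": 1, "dx": 0, "dy": 0, "dz": 0, "ax": 0, "ay": 0, "az": 0}]'

```text
time_s: 17.42
position: [0.546, -0.3399, 0.1534]
tool_rot: [[0.961, -0.002, 0.275], [-0.275, 0.002, 0.961], [-0.002, -1.0, 0.001]]
ft_force: [1.0, 0.2, -0.2]
grip_width: 0.0854
```

jog_arm --rows '[{"hand": 1, "dx": 0, "dy": 0, "dz": 0, "ax": 0, "ay": 0, "az": 0}, {"hand": 1, "dx": 0, "dy": 0, "dz": 0, "ax": 0, "ay": 0, "az": 0}, {"hand": 1, "dx": 0, "dy": 0, "dz": 0, "ax": 0, "ay": 0, "az": 0}, {"hand": 1, "dx": 0, "dy": 0, "dz": 0, "ax": 0, "ay": 0, "az": 0}, {"hand": 1, "dx": 0, "dy": 0, "dz": 0, "ax": 0, "ay": 0, "az": 0}]'

```text
time_s: 17.83
position: [0.5465, -0.3402, 0.1547]
tool_rot: [[0.961, 0.001, 0.276], [-0.276, -0.001, 0.961], [0.001, -1.0, -0.001]]
ft_force: [-0.1, 0.7, 0.4]
grip_width: 0.0855
```

```bash
python3 -c "
from h import *
import cv2
for n in('top','scene'):
  im=np.clip(imaging.get_image(n)[...,::-1]*1.5,0,255).astype('uint8'); c=im[100:250,340:500] if n=='top' else im[70:220,100:260]
  cv2.imwrite('pics/l1_%s.png'%n,cv2.resize(c,None,fx=4,fy=4,interpolation=cv2.INTER_CUBIC))
plan(.5395,-.341,.05,73.5)"
```

```text
t 17.93 pos [ 0.5463 -0.3401  0.1543] zang 73.94 tilt y [ 4.e-04 -4.e-04 -1.e+00] w 0.0857 F [0.1 0.5 0.3] q6 [ -42.   35.   65.   -0.   80. -116.]
delta tool cm [-0.64 10.43 -0.27] rows 2.5 ay 0.44
```

View pics/l1_scene.png

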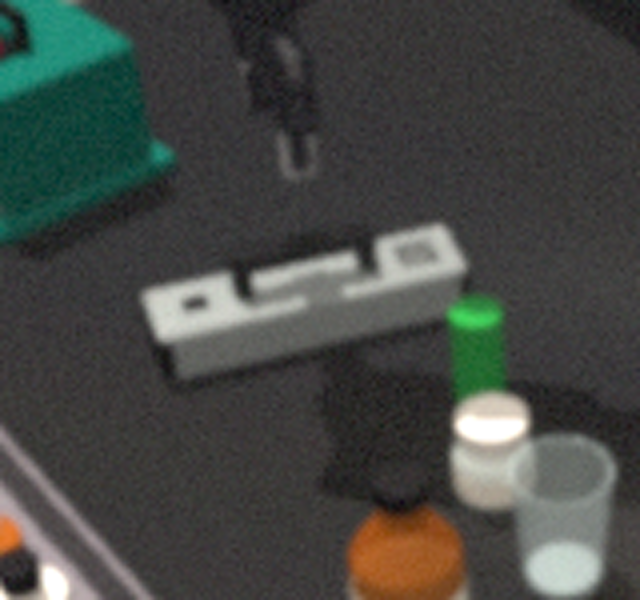

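View pics/l1_top.png

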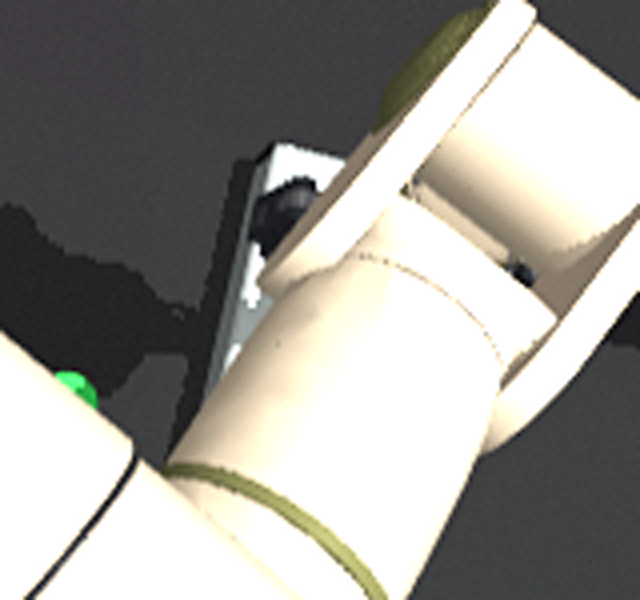

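jog_arm --rows '[{"hand": 1, "dx": -0.64, "dy": 2, "dz": -0.25, "ax": 0, "ay": 0.4, "az": 0}, {"hand": 1, "dx": 0, "dy": 2.5, "dz": 0, "ax": 0, "ay": 0, "az": 0}, {"hand": 1, "dx": 0, "dy": 1.5, "dz": 0, "ax": 0, "ay": 0, "az": 0}, {"hand": 1, "dx": 0, "dy": 0, "dz": 0, "ax": 0, "ay": 0, "az": 0}, {"hand": 1, "dx": 0, "dy": 0, "dz": 0, "ax": 0, "ay": 0, "az": 0}]'

```text
time_s: 18.35
position: [0.5394, -0.3407, 0.0938]
tool_rot: [[0.959, -0.001, 0.283], [-0.283, 0.001, 0.959], [-0.001, -1.0, 0.0]]
ft_force: [0.9, -0.6, 1.5]
grip_width: 0.0855
```

```bash
python3 -c "
from h import *
import cv2
for n in('scene',):
  im=np.clip(imaging.get_image(n)[...,::-1]*2.,0,255).astype('uint8'); c=im[90:190,120:230]
  cv2.imwrite('pics/l2_%s.png'%n,cv2.resize(c,None,fx=6,fy=6,interpolation=cv2.INTER_CUBIC))
plan(.5395,-.341,.05,73.5)"
```

```text
t 18.4 pos [ 0.5399 -0.341   0.0948] zang 73.54 tilt y [ 9.e-04 -9.e-04 -1.e+00] w 0.0856 F [-0.1 -0.8  0.1] q6 [ -43.   37.   71.   -0.   72. -116.]
delta tool cm [-0.04  4.48 -0.  ] rows 1.1 ay 0.04
```

View pics/l2_scene.png

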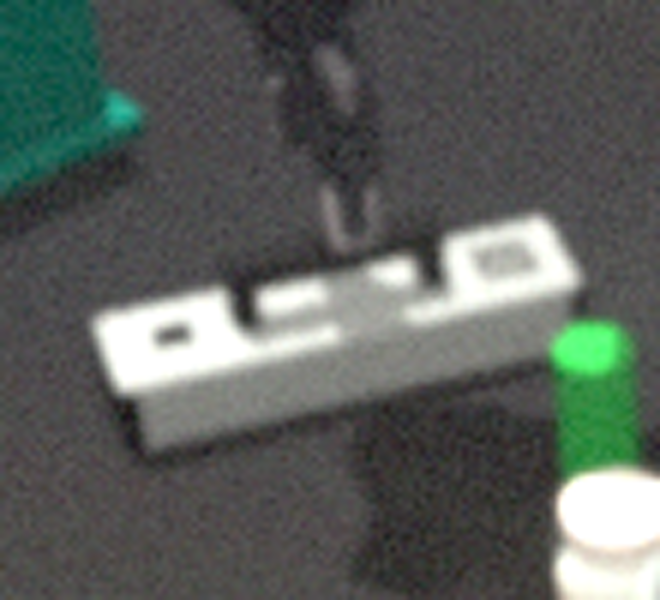

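```bash
python3 -c "
from h import *
np.set_printoptions(precision=0,suppress=True)
c=lambda P:(proj('scene',P)[0]-[120,90]+.5)*6-.5
s=status.observe();R=s['tool_rot'];p=s['position']
for z in(.0425,-.0425): print('finger',c(p+R[:,2]*z-R[:,1]*.013))
for a in(-.055,-.041,0,.041,.055): print(a,'bar top',c(np.array([.5395,-.341,.078])+R[:,0]*a),'at housing',c(np.array([.5395,-.341,.042])+R[:,0]*a))
for a in(-.12,.12):
  for b in (-.033,.033): print(a,b,c(np.array([.5395,-.341,.042])+R[:,0]*a+R[:,2]*b))
"
```

```text
finger [348. 235.]
finger [301. 143.]
-0.055 bar top [438. 214.] at housing [444. 273.]
-0.041 bar top [411. 220.] at housing [417. 279.]
0 bar top [331. 238.] at housing [339. 297.]
0.041 bar top [251. 257.] at housing [260. 316.]
0.055 bar top [223. 263.] at housing [232. 322.]
-0.12 -0.033 [544. 211.]
-0.12 0.033 [586. 279.]
0.12 -0.033 [ 88. 315.]
0.12 0.033 [118. 390.]
```

jog_arm --rows '[{"hand": 1, "dx": 0, "dy": 1.5, "dz": 0, "ax": 0, "ay": 0, "az": 0}, {"hand": 1, "dx": 0, "dy": 1.5, "dz": 0, "ax": 0, "ay": 0, "az": 0}, {"hand": 1, "dx": 0, "dy": 1, "dz": 0, "ax": 0, "ay": 0, "az": 0}, {"hand": 1, "dx": 0, "dy": 0.6, "dz": 0, "ax": 0, "ay": 0, "az": 0}, {"hand": 1, "dx": 0, "dy": 0, "dz": 0, "ax": 0, "ay": 0, "az": 0}]'

```text
time_s: 18.82
position: [0.5394, -0.3406, 0.0474]
tool_rot: [[0.959, -0.001, 0.283], [-0.283, 0.001, 0.959], [-0.001, -1.0, 0.0]]
ft_force: [0.3, 0.3, 0.5]
grip_width: 0.0859
```

jog_arm --rows '[{"hand": 0.5, "dx": 0, "dy": 0, "dz": 0, "ax": 0, "ay": 0, "az": 0}, {"hand": 0.3, "dx": 0, "dy": 0, "dz": 0, "ax": 0, "ay": 0, "az": 0}, {"hand": 0, "dx": 0, "dy": 0, "dz": 0, "ax": 0, "ay": 0, "az": 0}, {"hand": 0, "dx": 0, "dy": 0, "dz": 0, "ax": 0, "ay": 0, "az": 0}, {"hand": 0, "dx": 0, "dy": 0, "dz": 0, "ax": 0, "ay": 0, "az": 0}]' --newtons 90

```text
time_s: 19.23
position: [0.5396, -0.3408, 0.0483]
tool_rot: [[0.959, 0.001, 0.283], [-0.283, -0.0, 0.959], [0.001, -1.0, -0.0]]
ft_force: [-0.1, -0.2, 0.6]
grip_width: 0.0256
```

jog_arm --rows '[{"hand": 0, "dx": 0, "dy": 0, "dz": 0, "ax": 0, "ay": 0, "az": 0}, {"hand": 0, "dx": 0, "dy": 0, "dz": 0, "ax": 0, "ay": 0, "az": 0}, {"hand": 0, "dx": 0, "dy": 0, "dz": 0, "ax": 0, "ay": 0, "az": 0}, {"hand": 0, "dx": 0, "dy": 0, "dz": 0, "ax": 0, "ay": 0, "az": 0}, {"hand": 0, "dx": 0, "dy": 0, "dz": 0, "ax": 0, "ay": 0, "az": 0}]'

```text
time_s: 19.65
position: [0.5396, -0.3411, 0.0483]
tool_rot: [[0.959, 0.001, 0.284], [-0.284, -0.001, 0.959], [0.001, -1.0, -0.001]]
ft_force: [-1.4, -2.0, 4.0]
grip_width: 0.0184
```

jog_arm --rows '[{"hand": 0, "dx": 0, "dy": -0.5, "dz": 0, "ax": 0, "ay": 0, "az": 0}, {"hand": 0, "dx": 0, "dy": -1, "dz": 0, "ax": 0, "ay": 0, "az": 0}, {"hand": 0, "dx": 0, "dy": -2, "dz": 0, "ax": 0, "ay": 0, "az": 0}, {"hand": 0, "dx": 0, "dy": -2.5, "dz": 0, "ax": 0, "ay": 0, "az": 0}, {"hand": 0, "dx": 0, "dy": -2.5, "dz": 0, "ax": 0, "ay": 0, "az": 0}]'

```text
time_s: 20.07
position: [0.5389, -0.3399, 0.1332]
tool_rot: [[0.959, -0.002, 0.283], [-0.283, 0.002, 0.959], [-0.003, -1.0, 0.002]]
ft_force: [-0.2, 0.6, -6.0]
grip_width: 0.0182
```

jog_arm --rows '[{"hand": 0, "dx": 0, "dy": -3, "dz": 0, "ax": 0, "ay": 0, "az": 0}, {"hand": 0, "dx": 0, "dy": -3, "dz": 0, "ax": 0, "ay": 0, "az": 0}, {"hand": 0, "dx": 0, "dy": -3, "dz": 0, "ax": 0, "ay": 0, "az": 0}, {"hand": 0, "dx": 0, "dy": -3, "dz": 0, "ax": 0, "ay": 0, "az": 0}, {"hand": 0, "dx": 0, "dy": -1, "dz": 0, "ax": 0, "ay": 0, "az": 0}]'

```text
time_s: 20.48
position: [0.54, -0.3408, 0.2676]
tool_rot: [[0.959, 0.005, 0.283], [-0.283, -0.004, 0.959], [0.006, -1.0, -0.003]]
ft_force: [0.5, -0.2, -5.3]
grip_width: 0.0186
```

```bash
python3 -c "
from h import *
import cv2
plan(.5585,.1817,.26,103.9); print(status.observe()['wrist_torque'])
im=np.clip(imaging.get_image('scene')[...,::-1]*1.8,0,255).astype('uint8')[10:180,90:260]
cv2.imwrite('pics/l3.png',cv2.resize(im,None,fx=3.5,fy=3.5,interpolation=cv2.INTER_CUBIC))
"
```

```text
t 20.48 pos [ 0.54   -0.3408  0.2676] zang 73.56 tilt y [ 0.0046 -0.004  -1.    ] w 0.0186 F [ 0.5 -0.2 -5.3] q6 [ -43.   30.   55.    0.   95. -116.]
delta tool cm [-13.02   0.56  50.64] rows 12.5 ay -30.34
[-0.01393275 -0.01905689 -0.05923549]
```

View pics/l3.png

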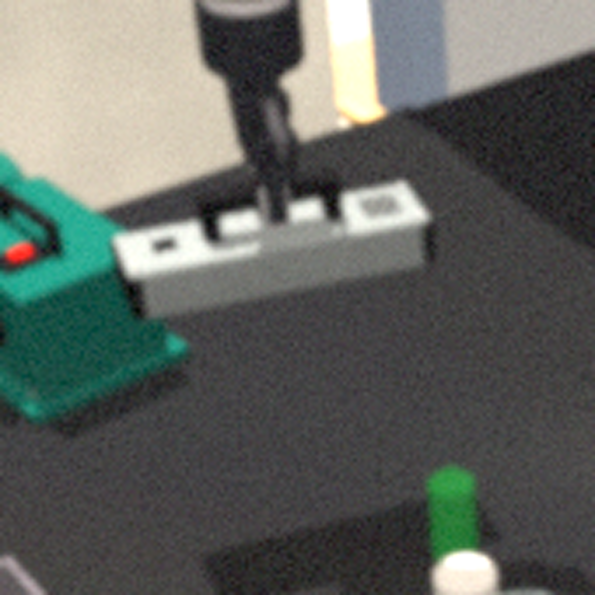

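jog_arm --rows '[{"hand": 0, "dx": -0.3, "dy": 0, "dz": 1, "ax": 0, "ay": 0, "az": 0}, {"hand": 0, "dx": -0.5, "dy": 0, "dz": 2, "ax": 0, "ay": 0, "az": 0}, {"hand": 0, "dx": -0.7, "dy": 0, "dz": 2.7, "ax": 0, "ay": 0, "az": 0}, {"hand": 0, "dx": -0.7, "dy": 0, "dz": 2.7, "ax": 0, "ay": 0, "az": 0}, {"hand": 0, "dx": -0.7, "dy": 0, "dz": 2.7, "ax": 0, "ay": 0, "az": 0}]'

```text
time_s: 20.95
position: [0.542, -0.2237, 0.2597]
tool_rot: [[0.959, -0.005, 0.284], [-0.284, 0.004, 0.959], [-0.006, -1.0, 0.002]]
ft_force: [0.5, -0.5, -6.2]
grip_width: 0.0188
```

jog_arm --rows '[{"hand": 0, "dx": -0.7, "dy": 0, "dz": 2.7, "ax": 0, "ay": 0, "az": 0}, {"hand": 0, "dx": -0.7, "dy": 0, "dz": 2.7, "ax": 0, "ay": 0, "az": 0}, {"hand": 0, "dx": -0.7, "dy": 0, "dz": 2.7, "ax": 0, "ay": 0, "az": 0}, {"hand": 0, "dx": -0.7, "dy": 0, "dz": 2.7, "ax": 0, "ay": 0, "az": 0}, {"hand": 0, "dx": -0.7, "dy": 0, "dz": 2.7, "ax": 0, "ay": 0, "az": 0}]'

```text
time_s: 21.37
position: [0.5464, -0.0842, 0.26]
tool_rot: [[0.959, -0.005, 0.283], [-0.283, 0.002, 0.959], [-0.005, -1.0, 0.001]]
ft_force: [1.3, -0.8, -6.0]
grip_width: 0.0191
```

jog_arm --rows '[{"hand": 0, "dx": -0.7, "dy": 0, "dz": 2.7, "ax": 0, "ay": 0, "az": 0}, {"hand": 0, "dx": -0.7, "dy": 0, "dz": 2.7, "ax": 0, "ay": 0, "az": 0}, {"hand": 0, "dx": -0.7, "dy": 0, "dz": 2.7, "ax": 0, "ay": 0, "az": 0}, {"hand": 0, "dx": -0.7, "dy": 0, "dz": 2.7, "ax": 0, "ay": 0, "az": 0}, {"hand": 0, "dx": -0.7, "dy": 0, "dz": 2.7, "ax": 0, "ay": 0, "az": 0}]'

```text
time_s: 21.78
position: [0.5509, 0.0548, 0.26]
tool_rot: [[0.959, -0.005, 0.283], [-0.283, 0.001, 0.959], [-0.005, -1.0, -0.001]]
ft_force: [1.2, -0.3, -6.0]
grip_width: 0.0187
```

```bash
python3 -c "
from h import *
plan(.5585,.1817,.26,103.9)
"
```

```text
t 21.78 pos [0.5509 0.0548 0.26  ] zang 73.55 tilt y [-5.5e-03  9.0e-04 -1.0e+00] w 0.0187 F [ 1.2 -0.3 -6. ] q6 [ -7.  21.  70.   0.  89. -80.]
delta tool cm [-2.860e+00  1.000e-02  1.238e+01] rows 3.0 ay -30.35
```

jog_arm --rows '[{"hand": 0, "dx": -0.6, "dy": 0, "dz": 2.7, "ax": 0, "ay": 0, "az": 0}, {"hand": 0, "dx": -0.6, "dy": 0, "dz": 2.7, "ax": 0, "ay": 0, "az": 0}, {"hand": 0, "dx": -0.6, "dy": 0, "dz": 2.7, "ax": 0, "ay": 0, "az": 0}, {"hand": 0, "dx": -0.6, "dy": 0, "dz": 2.2, "ax": 0, "ay": 0, "az": 0}, {"hand": 0, "dx": -0.4, "dy": 0, "dz": 1.2, "ax": 0, "ay": 0, "az": 0}]'

```text
time_s: 22.2
position: [0.5566, 0.1738, 0.2599]
tool_rot: [[0.96, -0.005, 0.281], [-0.281, 0.0, 0.96], [-0.005, -1.0, -0.001]]
ft_force: [0.7, 0.5, -5.6]
grip_width: 0.0188
```

jog_arm --rows '[{"hand": 0, "dx": 0, "dy": 0, "dz": 0, "ax": 0, "ay": -2, "az": 0}, {"hand": 0, "dx": 0, "dy": 0, "dz": 0, "ax": 0, "ay": -3.5, "az": 0}, {"hand": 0, "dx": 0, "dy": 0, "dz": 0, "ax": 0, "ay": -3.5, "az": 0}, {"hand": 0, "dx": 0, "dy": 0, "dz": 0, "ax": 0, "ay": -3.5, "az": 0}, {"hand": 0, "dx": 0, "dy": 0, "dz": 0, "ax": 0, "ay": -3.5, "az": 0}]'

```text
time_s: 22.62
position: [0.5571, 0.1709, 0.2606]
tool_rot: [[1.0, -0.004, 0.005], [-0.005, -0.001, 1.0], [-0.004, -1.0, -0.001]]
ft_force: [-0.3, 0.2, -5.7]
grip_width: 0.0189
```

jog_arm --rows '[{"hand": 0, "dx": 0, "dy": 0, "dz": 0, "ax": 0, "ay": -3.5, "az": 0}, {"hand": 0, "dx": 0, "dy": 0, "dz": 0, "ax": 0, "ay": -3.5, "az": 0}, {"hand": 0, "dx": 0, "dy": 0, "dz": 0, "ax": 0, "ay": -3.5, "az": 0}, {"hand": 0, "dx": 0, "dy": 0, "dz": 0, "ax": 0, "ay": -2.5, "az": 0}, {"hand": 0, "dx": 0, "dy": 0, "dz": 0, "ax": 0, "ay": -1.3, "az": 0}]'

```text
time_s: 23.03
position: [0.5572, 0.1708, 0.2608]
tool_rot: [[0.971, -0.004, -0.241], [0.241, -0.0, 0.971], [-0.004, -1.0, 0.001]]
ft_force: [0.1, -0.5, -6.2]
grip_width: 0.0186
```

jog_arm --rows '[{"hand": 0, "dx": 0, "dy": 1.5, "dz": 0, "ax": 0, "ay": 0, "az": 0}, {"hand": 0, "dx": 0, "dy": 1.5, "dz": 0, "ax": 0, "ay": 0, "az": 0}, {"hand": 0, "dx": 0, "dy": 1.5, "dz": 0, "ax": 0, "ay": 0, "az": 0}, {"hand": 0, "dx": 0, "dy": 1, "dz": 0, "ax": 0, "ay": 0, "az": 0}, {"hand": 0, "dx": 0, "dy": 0, "dz": 0, "ax": 0, "ay": 0, "az": 0}]'

```text
time_s: 23.45
position: [0.5568, 0.1708, 0.2047]
tool_rot: [[0.971, -0.006, -0.239], [0.239, -0.001, 0.971], [-0.006, -1.0, 0.001]]
ft_force: [-0.2, 0.5, -6.2]
grip_width: 0.0185
```

```bash
python3 -c "
from h import *
import cv2
im=np.clip(imaging.get_image('scene')[...,::-1]*1.5,0,255).astype('uint8')[120:300,200:380]
cv2.imwrite('pics/l4.png',cv2.resize(im,None,fx=3.3,fy=3.3,interpolation=cv2.INTER_CUBIC))
plan(.5585,.1817,.1453,103.9)
"
```

```text
t 23.5 pos [0.5575 0.1709 0.2064] zang 103.82 tilt y [-3.5e-03 -4.0e-04 -1.0e+00] w 0.0186 F [-0.7  0.3 -5.6] q6 [  5.  26.  71.  -0.  83. -98.]
delta tool cm [0.38 6.11 1.03] rows 1.5 ay -0.08
```

View pics/l4.png

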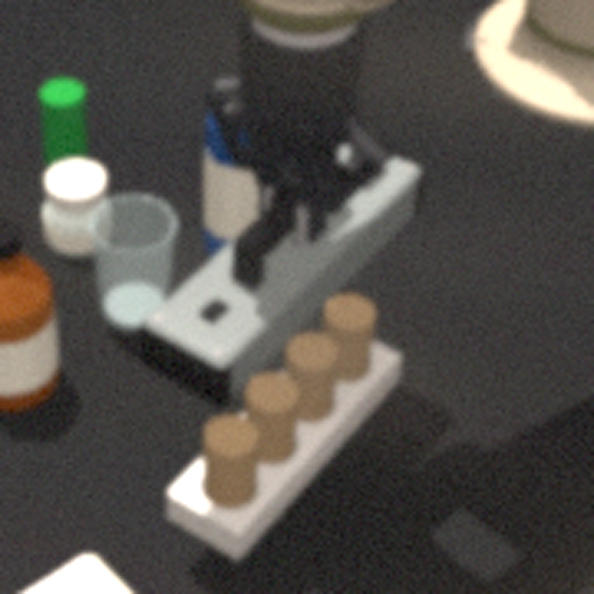

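jog_arm --rows '[{"hand": 0, "dx": 0.2, "dy": 0, "dz": 0.5, "ax": 0, "ay": 0, "az": 0}, {"hand": 0, "dx": 0.15, "dy": 1, "dz": 0.5, "ax": 0, "ay": 0, "az": 0}, {"hand": 0, "dx": 0, "dy": 1.5, "dz": 0, "ax": 0, "ay": 0, "az": 0}, {"hand": 0, "dx": 0, "dy": 1.5, "dz": 0, "ax": 0, "ay": 0, "az": 0}, {"hand": 0, "dx": 0, "dy": 0.6, "dz": 0, "ax": 0, "ay": 0, "az": 0}]'

```text
time_s: 23.92
position: [0.5585, 0.182, 0.1599]
tool_rot: [[0.971, -0.002, -0.24], [0.24, -0.0, 0.971], [-0.002, -1.0, 0.0]]
ft_force: [-0.5, -0.4, -6.8]
grip_width: 0.0184
```

jog_arm --rows '[{"hand": 0, "dx": 0, "dy": 0, "dz": 0, "ax": 0, "ay": 0, "az": 0}, {"hand": 0, "dx": 0, "dy": 0, "dz": 0, "ax": 0, "ay": 0, "az": 0}, {"hand": 0, "dx": 0, "dy": 0, "dz": 0, "ax": 0, "ay": 0, "az": 0}, {"hand": 0, "dx": 0, "dy": 0, "dz": 0, "ax": 0, "ay": 0, "az": 0}, {"hand": 0, "dx": 0, "dy": 0, "dz": 0, "ax": 0, "ay": 0, "az": 0}]'

```text
time_s: 24.33
position: [0.5596, 0.1815, 0.1626]
tool_rot: [[0.971, 0.001, -0.239], [0.239, 0.0, 0.971], [0.001, -1.0, -0.0]]
ft_force: [-1.2, 1.4, -5.2]
grip_width: 0.0186
```

```bash
python3 -c "
from h import *
import cv2
for n in('top','scene'):
  im=np.clip(imaging.get_image(n)[...,::-1]*1.5,0,255).astype('uint8'); c=im[120:260,140:280] if n=='top' else im[160:300,230:370]
  cv2.imwrite('pics/l5_%s.png'%n,cv2.resize(c,None,fx=4.2,fy=4.2,interpolation=cv2.INTER_CUBIC))
plan(.5585,.1817,.1453,103.9)
np.set_printoptions(precision=0,suppress=True)
c=lambda P:(proj('scene',P)[0]-[230,160]+.5)*4.2-.5
s=status.observe();R=s['tool_rot'];p=s['position']
for z in (-.0483,-.0063):
 for a in(-.12,.12):
  for b in (-.033,.033): print(z,a,b,c(p+[0,0,z]+R[:,0]*a+R[:,2]*b))
"
```

```text
t 24.43 pos [0.5594 0.1815 0.1623] zang 103.83 tilt y [ 8.e-04  1.e-04 -1.e+00] w 0.0187 F [-0.   0.2 -6.3] q6 [  6.  29.  75.  -0.  77. -97.]
delta tool cm [-0.08  1.7   0.04] rows 0.4 ay -0.07
-0.0483 -0.12 -0.033 [312. 120.]
-0.0483 -0.12 0.033 [409. 167.]
-0.0483 0.12 -0.033 [ 62. 365.]
-0.0483 0.12 0.033 [165. 424.]
-0.0063 -0.12 -0.033 [317.  66.]
-0.0063 -0.12 0.033 [416. 112.]
-0.0063 0.12 -0.033 [ 61. 310.]
-0.0063 0.12 0.033 [166. 369.]
```

View pics/l5_scene.png

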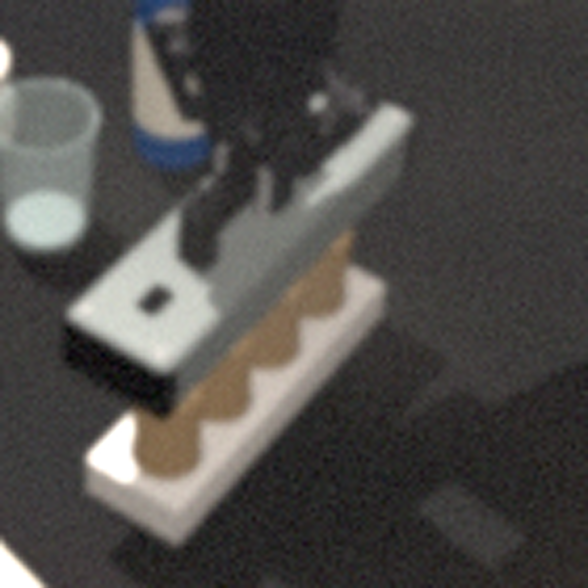

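View pics/l5_top.png

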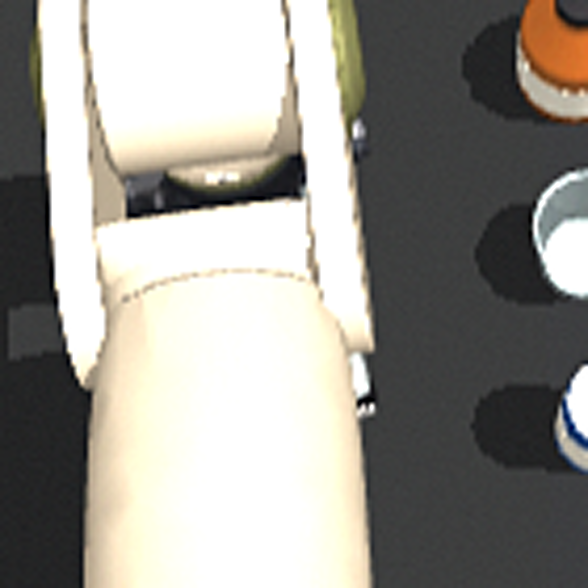

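jog_arm --rows '[{"hand": 0, "dx": -0.08, "dy": 0.4, "dz": 0, "ax": 0, "ay": 0, "az": 0}, {"hand": 0, "dx": 0, "dy": 0.5, "dz": 0, "ax": 0, "ay": 0, "az": 0}, {"hand": 0, "dx": 0, "dy": 0.5, "dz": 0, "ax": 0, "ay": 0, "az": 0}, {"hand": 0, "dx": 0, "dy": 0.2, "dz": 0, "ax": 0, "ay": 0, "az": 0}, {"hand": 0, "dx": 0, "dy": 0, "dz": 0, "ax": 0, "ay": 0, "az": 0}]'

```text
time_s: 24.85
position: [0.5581, 0.1812, 0.1449]
tool_rot: [[0.971, -0.002, -0.239], [0.239, -0.0, 0.971], [-0.002, -1.0, 0.0]]
ft_force: [-0.2, 0.4, -6.4]
grip_width: 0.0185
```

jog_arm --rows '[{"hand": 0, "dx": 0, "dy": 0, "dz": 0, "ax": 0, "ay": 0, "az": 0}, {"hand": 0, "dx": 0, "dy": 0, "dz": 0, "ax": 0, "ay": 0, "az": 0}, {"hand": 0, "dx": 0, "dy": 0, "dz": 0, "ax": 0, "ay": 0, "az": 0}, {"hand": 0, "dx": 0, "dy": 0, "dz": 0, "ax": 0, "ay": 0, "az": 0}, {"hand": 0, "dx": 0, "dy": 0, "dz": 0, "ax": 0, "ay": 0, "az": 0}]'

```text
time_s: 25.27
position: [0.5585, 0.1813, 0.146]
tool_rot: [[0.971, 0.0, -0.239], [0.239, 0.0, 0.971], [0.0, -1.0, -0.0]]
ft_force: [-0.1, -1.0, -5.4]
grip_width: 0.0185
```

```bash
python3 -c "
from h import *
import cv2
im=np.clip(imaging.get_image('scene')[...,::-1]*1.6,0,255).astype('uint8'); c=im[180:300,235:355]
cv2.imwrite('pics/l6.png',cv2.resize(c,None,fx=5,fy=5,interpolation=cv2.INTER_CUBIC))
plan(.5585,.1817,.1453,103.9);print(status.observe()['qvel'])
np.set_printoptions(precision=0,suppress=True)
c=lambda P:(proj('scene',P)[0]-[235,180]+.5)*5-.5
s=status.observe();R=s['tool_rot'];p=s['position']
for z in (-.0483,-.0063):
 for a in(-.12,.12):
  for b in (-.033,.033): print(z,a,b,c(p+[0,0.002,z]+R[:,0]*a+R[:,2]*b))
"
```

```text
t 25.32 pos [0.5585 0.1813 0.146 ] zang 103.83 tilt y [ 2.e-04  0.e+00 -1.e+00] w 0.0184 F [-1.8 -0.4 -6.8] q6 [  6.  30.  76.  -0.  74. -97.]
delta tool cm [0.01 0.07 0.04] rows 0.0 ay -0.07
[-0.06342316 -0.06556437  0.12233704  0.07136848 -0.03336881 -0.02465029]
-0.0483 -0.12 -0.033 [348.  69.]
-0.0483 -0.12 0.033 [462. 124.]
-0.0483 0.12 -0.033 [ 54. 360.]
-0.0483 0.12 0.033 [175. 431.]
-0.0063 -0.12 -0.033 [354.   5.]
-0.0063 -0.12 0.033 [471.  60.]
-0.0063 0.12 -0.033 [ 53. 296.]
-0.0063 0.12 0.033 [177. 367.]
```

View pics/l6.png

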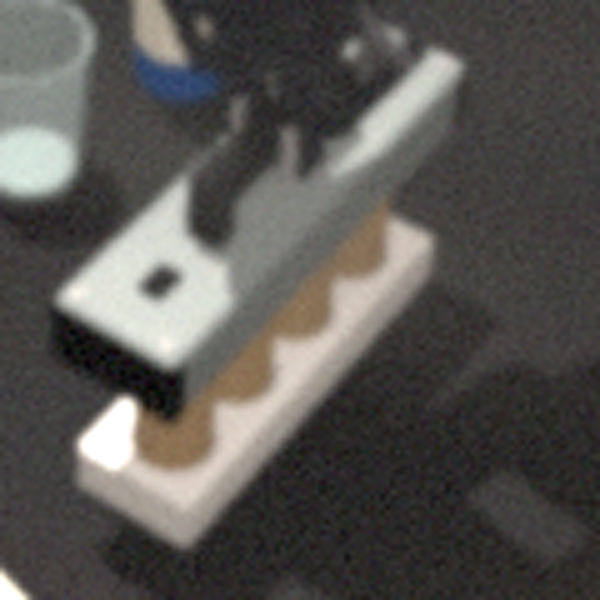

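```bash
python3 -c "
from rig import job
print(job.close_job())"
```

```text
the job is handed in; nothing more can be done
None
```

I put both loose tan plugs into the empty holes, plug A in hole 2 and plug B in hole 0. I then picked up the lamp by its handle and carried it over the bottles. I handed the job in at about 25.3 s with the lamp still held over the row; no verdict was reported.

**Plugs:** Both slid in with no resistance in the force readings. After I released the second one, the scene picture showed all four tops in one even line at the same height.

**Lamp:**
- **Height:** The window is about 98 mm above the bench by the arm's readings, about 16 mm above the plug tops.
- **Position:** It is within 1 mm of the row centre I measured and about 0.1° off the row direction.
- **Level and free:** The tool's tilt was under 0.1°. The force reading of about 5–7 N is roughly the lamp's own weight, so it was touching nothing.
- **Carry:** The window was about 210 mm up on the way across; the bottle is 155 mm tall.

**Checks that disagreed:**
- The two cameras differ by up to about 5 mm in y and read heights 2–3 mm low, so I used the average and the arm's own position at the holes.
- The lamp's lower front corner looked 2–3 mm higher in the picture than a square housing would give. I took this for an inset underside, because the top corners matched within about 1–2 mm.
- The arm hides the lamp from the top camera, so the final centring check rests on the scene view and the arm's readings.

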